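# Set a heavy microscope base down heel first

## Robot

A 7-joint arm with a two-finger parallel gripper is mounted at the origin on the work surface. World frame = base frame: x ahead of the robot, y to its left, z up, the work surface at z = 0. Lengths are in m, angles in rad, forces in N, time in s.
With the tool pointing down it reaches from about 0.375 to 0.925 m from the base axis. Payload 3.1 kg.
Tool frame: the origin (TCP) lies at the very end of the fingers, on their centre line; the grasp point (between the pads) lies 19 mm behind it (grasp_offset is the distance from the TCP to the grasp point, in m); x points along the fingers, z is the direction in which the jaws open and shut, and the axes are right-handed (so a half turn about x gives the same grasp; the last joint's range is limited). The gripper opens to 85 mm and grips with 20 to 120 N. Pads are 22 mm wide; open, the fingers measure 114 mm over their backs; the gripper's body (76 mm by 85 mm) begins 54 mm behind the grasp point. The pads swing forward as they close: fully open they stand 13 mm farther back than shut.
Start: joints at [-0.098, 0.383, 0.044, 1.598, -0.018, 1.161, -0.05], TCP at [0.65, 0, 0.231] pointing down, gripper open.
Joint ranges: [-2.61, 2.61], [-0.41, 2.15], [-1.48, 1.57], [0, 2.5], [-1.57, 4.71], [0.05, 1.97], [-2.85, 2.85]. Speed limits (rad/s): [2.79, 2.79, 3.14, 3.14, 3.14, 3.14, 3.14].

## Interface

Orientations are given as a 3x3 rotation matrix whose columns are the frame's x, y, z axes.
In Python, from plant import get_obs, capture, get_calibration, sign_off, grasp_offset gives the robot as it stands. The module is installed in compiled form; this text tells all that it offers.
- The arm moves only by the tool play_rows, never from a script. Its argument "increments" is a list of rows, each an object of numbers: "dx", "dy", "dz": the shift along the tool's x, y, z in mm; "twist": the turn about the tool's x in rad; "jaw": the finger opening in mm, from 0 to 85.4. A call has 1 to 5 rows; each row is the pose to reach, as a shift and turn from the pose commanded when the call began, along the tool's axes at that moment; what a row does not reach only later rows make up. A row lasts 1/12 s, in which the tool goes at most 41.7 mm and 7.16 degrees, less where a joint would pass 70% of its speed; a pose out of reach is approached as far as the arm can. A call with a gripper value outside its range is refused whole. The fingers move at their own pace and stop on an object; the grip force is fixed at half the most. Time passes only in rows, so rows that repeat a pose let the fingers close. It gives the time, the measured TCP pose, the force and the opening at its end, in the units of the state.
- get_obs(): the state, without advancing time (a new reading comes with each control period).
- capture(name): name is "scene" or "side" or "wrist"; returns (picture, depth): 480x640x3 uint8, blue, green, red; 480x640 float32, m along the optical axis (not along the pixel's ray), 0 where there is no reading.
- get_calibration(name): a dict with "camera_matrix" (3x3 intrinsics, pixels), "camera_from_world" (4x4, takes a point from world to camera coordinates). Camera axes: x right, y up, looking along -z (the intrinsics and any distortion apply to the point x, -y, -z); pixel columns grow to the right and rows downward; lengths in m; the calibration is good to about 2 mm. The wrist camera is an equidistant fisheye: a pixel r from the principal point sees the ray r / f radians off the axis. A picture is of the moment at which its call begins: read the wrist's pose just before it. get_calibration takes no time and is no camera call; for the wrist camera it gives the pose at the moment of the call.
- sign_off(): hands the job in, once; it reports no verdict.
The state is a dict: "time": time; "joint_positions": joint angles; "qd": joint speeds; "joint_torque": joint torques, N m; "eef_pos": TCP position; "tool_rot": TCP orientation; "contact_force": force on the tool from outside, world axes, zero at the start; "wrist_torque": the same for the moment, N m; "gripper_width": finger opening in m.
Only numpy, scipy, OpenCV 4.12 (cv2) and the standard library are available. Lean on these libraries where they do the work, as an engineer would, in place of code of your own. Each camera call takes 0.05 s, during which the arm holds its last target.

## Task

Lift the larger of the two white microscope bases by its post and carry it to the black mat. Tilt it by about 20 degrees and first rest its heel edge (the short edge nearer the post) on the mat, in the middle and just in front of the stop rail, parallel to it and no more than about a centimetre away; then pivot the base down under control, without letting it drop, until it lies flat on the mat, and let go. Leave the smaller base where it is.

Things in the scene. Friction and masses are not known exactly. Their poses are not given: they have to be found in the camera images.
- base: The larger microscope base: a loose white cast plate 170 (x) by 130 (y) by 14 mm thick, 0.6 to 0.95 kg, with a rigid upright rectangular post. The post is 24 mm (x) by 40 mm (y), centred at x = -25 mm, y = 0, and rises from the plate's top to 70 mm above the underside. Flat black disc printed on the plate at the other side of the post. It starts flat on the table. Origin: centre of the underside; x points from the heel edge towards the long free end, z up out of the plate.
- base_heel (a point): Middle of the heel edge of the larger base: the bottom edge of its 130 mm wide end nearer the post (base frame x = -85 mm, y = 0, z = 0). Axes as the base.
- bay: The fixed parking place: a black rubber mat 215 (x) by 190 (y) by 4 mm thick, with an aluminium stop rail 20 mm wide and 16 mm high above the table along its side nearer the robot. Origin: at table height, under the middle of the foot of the rail's mat-side face, so the mat covers x = 0 to 215 mm, y = -95 to 95 mm with its top at z = 4 mm, and the rail x = -20 to 0. x points from the rail across the mat (away from the robot), y along the rail.
- small_base: Bystander: the smaller base of the same make, plate 110 by 85 by 14 mm, same post (centred at x = -18 mm), 0.32 kg, flat on the table. Origin: centre of the underside, axes as the larger base. The two bases may change places.

How it is judged:
By the outcome, as a careful person would: the job done as asked, in the order asked, and still so for the second after the job is handed in, with the robot touching nothing.
It also fails if it takes over 42 s, if anything falls off the work surface, if the arm or the gripper's body presses on something with over 40 N, if the wrist force passes 120 N, or if a joint passes its speed limit or range.

## Working session

There is one attempt and no reset: what is moved stays moved. The work goes in short steps, Python scripts to look and compute and a tool call to move; the robot and the scene stay as the last step left them, time stands still between calls to the robot, and variables do not carry over. Pictures are saved under pics/ and viewed, and the job is handed in when it is done.

Besides the shell and the picture viewer there is one more tool, called after ">>>" as a command line: name --argument value ..., lists and objects as JSON in quotes. play_rows: Moves the arm, as the interface text tells. Its arguments: {"type":"object","properties":{"increments":{"type":"array","items":{"type":"object","properties":{"dx":{"type":"number"},"dy":{"type":"number"},"dz":{"type":"number"},"twist":{"type":"number"},"jaw":{"type":"number"}}}}},"required":["increments"]}

```bash
mkdir -p pics; ls; python3 - <<'E'
from plant import *
import cv2,numpy as np
o=get_obs()
print({k:np.round(v,3).tolist() for k,v in o.items()})
for n in ["scene","side"]:
    p,d=capture(n); cv2.imwrite(f"pics/{n}0.png",p); np.save(f"pics/{n}0.npy",d)
    c=get_calibration(n); print(n,{k:np.round(v,4).tolist() for k,v in c.items()})
print(grasp_offset)
E
```

```text
pics
{'time': 0.0, 'joint_positions': [-0.098, 0.384, 0.044, 1.6, -0.018, 1.161, -0.05], 'qd': [-0.001, 0.001, -0.0, -0.001, 0.001, 0.001, -0.001], 'joint_torque': [-0.001, -43.347, 1.024, -24.951, 0.011, 0.011, -0.0], 'eef_pos': [0.649, -0.0, 0.23], 'tool_rot': [[-0.003, -0.0, 1.0], [-0.0, 1.0, 0.0], [-1.0, -0.0, -0.003]], 'contact_force': [-0.44, -0.317, -0.645], 'wrist_torque': [0.007, 0.033, 0.023], 'gripper_width': 0.085}
scene {'camera_matrix': [[546.2259, 0.0, 326.6813], [0.0, 546.2259, 232.3403], [0.0, 0.0, 1.0]], 'camera_from_world': [[-0.3043, 0.9526, -0.0016, 0.1982], [-0.4981, -0.1577, 0.8526, 0.2122], [0.812, 0.2602, 0.5225, -1.4201], [0.0, 0.0, 0.0, 1.0]]}
side {'camera_matrix': [[491.3718, 0.0, 318.6246], [0.0, 491.3718, 245.7678], [0.0, 0.0, 1.0]], 'camera_from_world': [[0.9864, -0.1641, 0.0069, -0.5136], [0.0857, 0.5498, 0.8309, -0.0768], [-0.1401, -0.819, 0.5564, -0.9041], [0.0, 0.0, 0.0, 1.0]]}
0.0187
```

View pics/scene0.png

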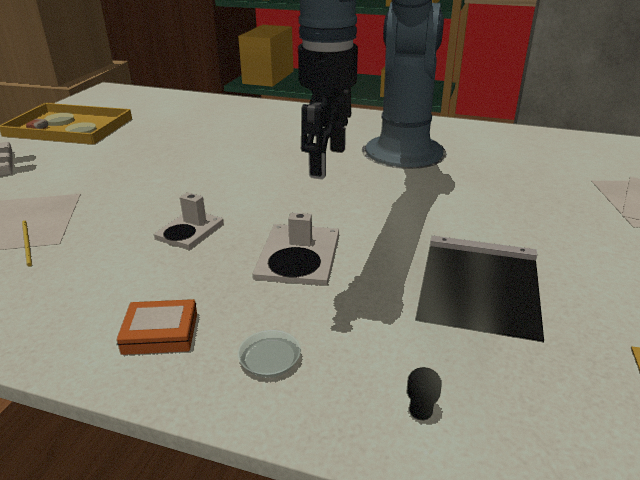

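View pics/side0.png

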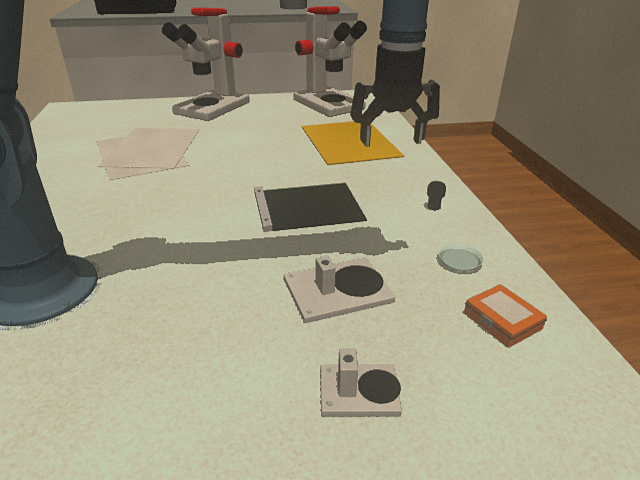

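The larger base is the one near (298,255) in scene, with its disc towards the camera. The mat is at (480,290) with the rail on its far side, and the small base is at (190,220). I'll enlarge these to read the corners.

```bash
cat > h.py <<'E'
import numpy as np, cv2
from plant import *
def unproj(n,u,v,d=None,z=None):
    c=get_calibration(n);K=c["camera_matrix"];T=np.linalg.inv(c["camera_from_world"])
    r=np.array([(u-K[0,2])/K[0,0],-(v-K[1,2])/K[1,1],-1.])
    if z is None: return T[:3,:3]@(r*d)+T[:3,3]
    w=T[:3,:3]@r; t=(z-T[2,3])/w[2]; return T[:3,3]+t*w
def proj(n,P):
    c=get_calibration(n);K=c["camera_matrix"];T=c["camera_from_world"]
    p=np.atleast_2d(P)@T[:3,:3].T+T[:3,3]
    return np.c_[K[0,0]*p[:,0]/-p[:,2]+K[0,2], K[1,1]*-p[:,1]/-p[:,2]+K[1,2]]
def crop(src,out,x0,y0,w,h,s):
    im=cv2.imread(src)[y0:y0+h,x0:x0+w]; im=cv2.resize(im,None,fx=s,fy=s,interpolation=cv2.INTER_CUBIC)
    for k in range(0,w,10):
        cv2.line(im,(k*s,0),(k*s,6 if (x0+k)%50 else 14),(0,0,255),1)
        if (x0+k)%20==0: cv2.putText(im,str(x0+k),(k*s,24),0,.4,(0,0,255),1)
    for k in range(0,h,10):
        cv2.line(im,(0,k*s),(6,k*s),(0,0,255),1)
        if (y0+k)%20==0: cv2.putText(im,str(y0+k),(8,k*s+4),0,.4,(0,0,255),1)
    cv2.imwrite(out,im)
E
python3 - <<'E'
from h import *
crop("pics/scene0.png","pics/c1.png",245,200,100,95,7)
crop("pics/side0.png","pics/c2.png",275,245,130,80,6)
crop("pics/scene0.png","pics/c3.png",410,225,140,120,5)
crop("pics/side0.png","pics/c4.png",245,175,130,65,6)
E
```

```text
(no output)
```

View pics/c1.png

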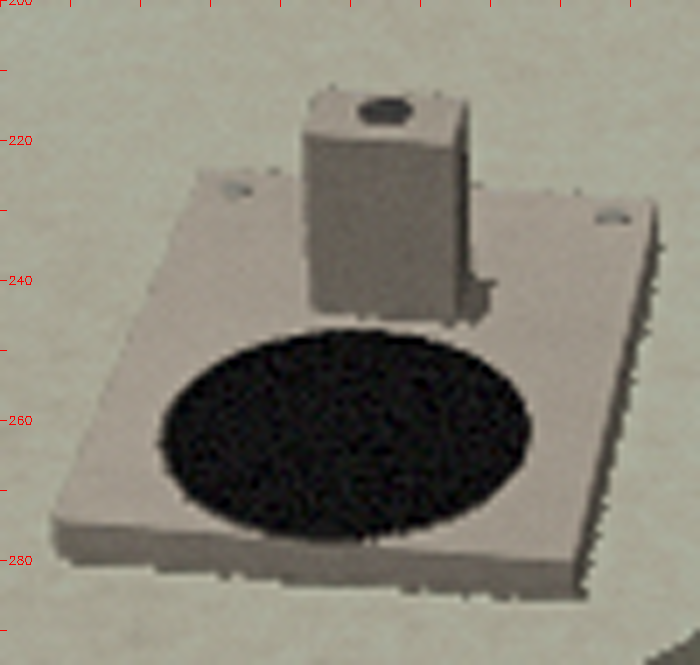

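View pics/c2.png

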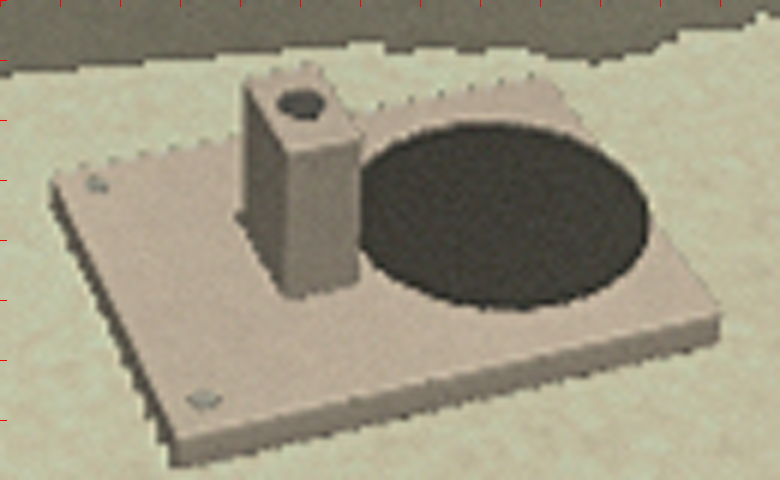

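View pics/c3.png

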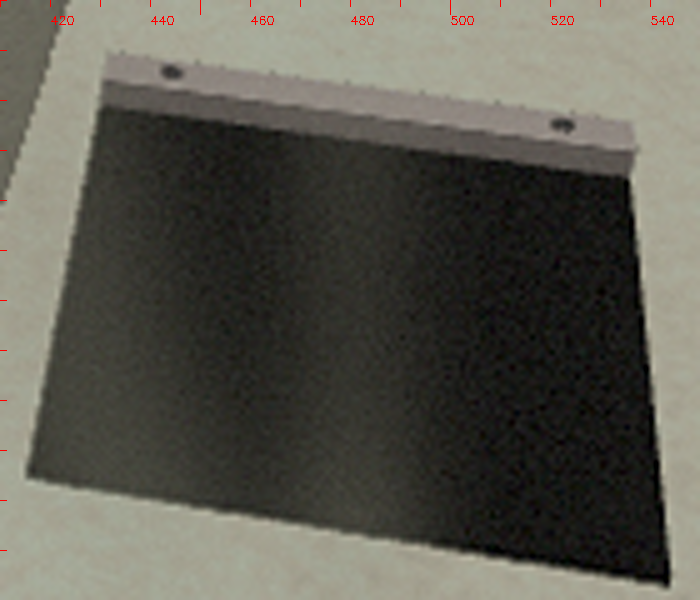

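View pics/c4.png

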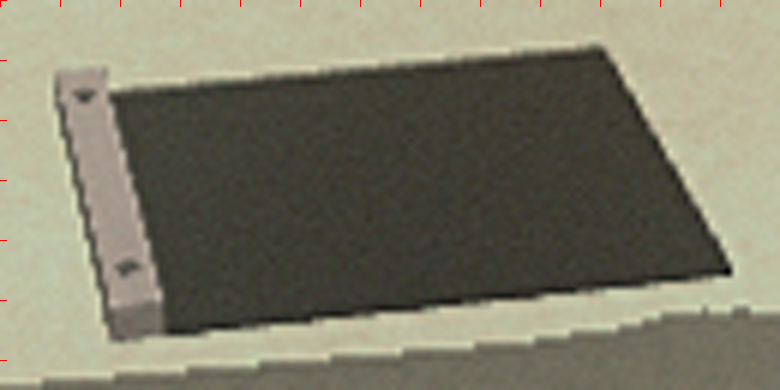

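```bash
cat > fit.py <<'E'
from h import *
from scipy.optimize import least_squares
def fit2d(obs,x0):
    # obs: list (cam, local xyz, uv)
    def W(p,L): c,s=np.cos(p[2]),np.sin(p[2]); return np.array([p[0]+c*L[0]-s*L[1],p[1]+s*L[0]+c*L[1],L[2]])
    def res(p): 
        return np.concatenate([unproj(n,*uv,z=L[2])[:2]-W(p,L)[:2] for n,L,uv in obs])*1000
    r=least_squares(res,x0); return r.x,res(r.x)
E
cat > f1.py <<'E'
from fit import *
S,D='scene','side'
b=[(S,(-.085,-.065,.014),(273.3,224.6)),(S,(-.085,.065,.014),(338.6,228.6)),(S,(.085,-.065,.014),(252.9,274)),(S,(.085,.065,.014),(327.6,280.3)),
(S,(-.037,-.02,.07),(289.6,213.1)),(S,(-.037,.02,.07),(311.7,214)),(S,(-.013,.02,.07),(310,221)),(S,(-.013,-.02,.07),(288.6,219.3)),
(D,(-.085,.065,.014),(283.7,275)),(D,(-.085,-.065,.014),(304.2,318.3)),(D,(.085,-.065,.014),(394.7,297.5)),(D,(.085,.065,.014),(365.8,258)),
(D,(-.037,.02,.07),(315.8,258.5)),(D,(-.037,-.02,.07),(323.3,270)),(D,(-.013,-.02,.07),(335,267.5)),(D,(-.013,.02,.07),(328.5,255.8))]
m=[(S,(0,-.095,.016),(430.6,241)),(S,(0,.095,.016),(536.8,255)),(S,(0.215,-.095,.004),(415.4,320.6)),(S,(.215,.095,.004),(544,342.4)),(S,(0,-.095,.004),(430,246.4)),(S,(0,.095,.004),(535.6,260.4)),
(D,(0,.095,.016),(262.5,186.7)),(D,(0,-.095,.016),(272,224.2)),(D,(.215,.095,.004),(345.5,182.8)),(D,(.215,-.095,.004),(366.7,220)),(D,(0,-.095,.004),(272.5,230.3))]
for nm,o,x0 in (("base",b,(.6,-.1,0)),("bay",m,(.5,.2,0))):
    for t in (S,D,None):
        q=[a for a in o if t is None or a[0]==t]
        x,r=fit2d(q,x0); print(nm,t,np.round(x,4),np.degrees(x[2]).round(2)); 
    print(r.reshape(-1,2).round(1).tolist())
E
python3 f1.py
```

```text
base scene [ 0.5432 -0.0885  0.181 ] 10.37
base side [ 0.5398 -0.0969  0.1711] 9.8
base None [ 0.5415 -0.0927  0.1761] 10.09
[[3.2, 4.4], [1.9, 3.0], [-0.5, 4.8], [0.9, 3.7], [3.3, 3.3], [1.3, 3.5], [2.5, 4.7], [1.3, 5.5], [-0.4, -6.6], [-2.0, -2.5], [-4.4, -3.8], [-2.7, -6.5], [-0.6, -5.4], [-0.4, -1.5], [-2.9, -1.7], [-0.6, -4.9]]
bay scene [0.4385 0.2303 0.0504] 2.89
bay side [0.4353 0.2222 0.046 ] 2.63
bay None [0.437  0.2268 0.046 ] 2.64
[[1.2, 4.5], [-0.5, 2.6], [4.0, 4.9], [3.9, 3.4], [1.2, 4.6], [-1.1, 2.8], [-0.4, -8.4], [-1.4, 0.2], [-2.6, -4.6], [-3.0, -4.3], [-1.3, -5.6]]
```

Both views agree on the offset from base to bay, about (-0.105, +0.319) m with a yaw change of -7.4°, but they differ by 8 mm in absolute y. I'll move above the post with the jaws along the base's y and check there with the wrist camera.

>>> play_rows --increments '[{"dx":15,"dy":-20,"dz":-27,"twist":0.12,"jaw":85},{"dx":30,"dy":-39,"dz":-53,"twist":0.24,"jaw":85},{"dx":45,"dy":-58,"dz":-79,"twist":0.36,"jaw":85},{"dx":60,"dy":-78,"dz":-106,"twist":0.48,"jaw":85},{"dx":70,"dy":-97,"dz":-132,"twist":0.6,"jaw":85}]'

```text
time: 0.52
eef_pos: [0.5151, -0.0978, 0.1592]
tool_rot: [[-0.003, 0.57, 0.822], [0.0, 0.822, -0.57], [-1.0, -0.002, -0.003]]
contact_force: [0.3, -0.2, 0.2]
gripper_width: 0.085
```

>>> play_rows --increments '[{"twist":0.12,"jaw":85},{"twist":0.24,"jaw":85},{"twist":0.36,"jaw":85},{"twist":0.48,"jaw":85},{"twist":0.6,"jaw":85}]'

```text
invalid input at $.increments[0]: expected keys dx, dy, dz, twist, jaw
```

>>> play_rows --increments '[{"twist":0.12,"jaw":85},{"twist":0.196,"jaw":85},{"twist":0.196,"jaw":85},{"twist":0.196,"jaw":85}]'

```text
invalid input at $.increments[0]: expected keys dx, dy, dz, twist, jaw
```

```bash
python3 - <<'E'
from h import *
o=get_obs(); print({k:np.round(v,4).tolist() for k,v in o.items()})
c=get_calibration("wrist"); print({k:np.round(v,4).tolist() for k,v in c.items()})
for n in ["wrist","scene","side"]:
    p,d=capture(n); cv2.imwrite(f"pics/{n}1.png",p); np.save(f"pics/{n}1.npy",d)
E
```

```text
{'time': 0.5167, 'joint_positions': [-0.0466, 0.2299, 0.1741, 1.9711, -0.0483, 0.9478, -0.4546], 'qd': [0.1547, -0.3455, 0.3351, 0.7201, -0.0431, -0.382, -0.9074], 'joint_torque': [-1.4107, -31.7354, 0.1095, -23.3394, -0.0631, 0.2173, 0.6008], 'eef_pos': [0.5151, -0.0978, 0.1592], 'tool_rot': [[-0.0033, 0.5695, 0.822], [0.0001, 0.822, -0.5695], [-1.0, -0.0018, -0.0028]], 'contact_force': [0.3495, -0.1542, 0.1746], 'wrist_torque': [-0.0372, -0.0086, -0.0311], 'gripper_width': 0.085}
{'camera_matrix': [[371.6483, 0.0, 320.8641], [0.0, 371.6483, 238.5239], [0.0, 0.0, 1.0]], 'camera_from_world': [[0.822, -0.5695, -0.0023, -0.4795], [0.5467, 0.7902, -0.2771, -0.1888], [0.1596, 0.2265, 0.9608, -0.369], [0.0, 0.0, 0.0, 1.0]]}
```

View pics/wrist1.png

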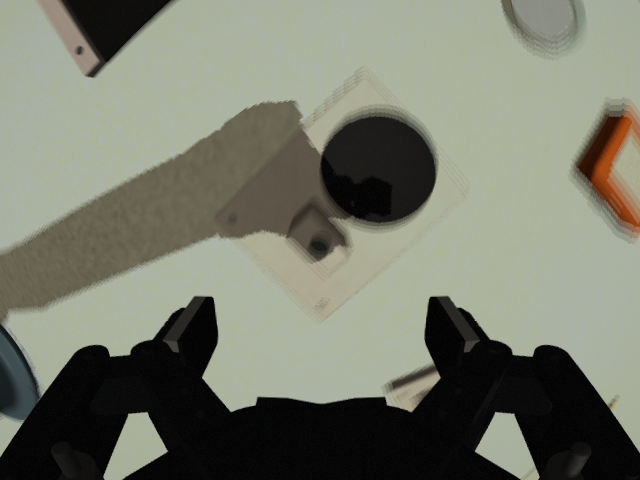

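View pics/side1.png

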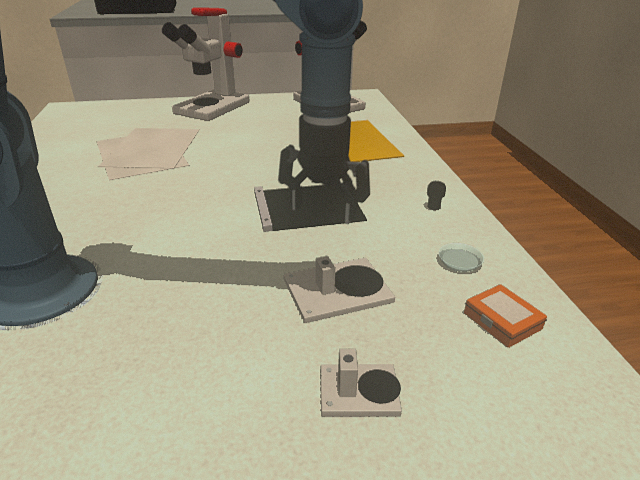

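All the keys are required in each row. The picture is blurred by motion: post at about (320,240), bay corner at (90,70). I'll finish the twist and capture again at rest.

>>> play_rows --increments '[{"dx":0,"dy":0,"dz":0,"twist":0.12,"jaw":85},{"dx":0,"dy":0,"dz":0,"twist":0.24,"jaw":85},{"dx":0,"dy":0,"dz":0,"twist":0.36,"jaw":85},{"dx":0,"dy":0,"dz":0,"twist":0.48,"jaw":85},{"dx":0,"dy":0,"dz":0,"twist":0.6,"jaw":85}]'

```text
time: 1.08
eef_pos: [0.5197, -0.0957, 0.1619]
tool_rot: [[0.002, 0.933, 0.36], [0.0, 0.36, -0.933], [-1.0, 0.002, 0.0]]
contact_force: [-0.4, 0.0, 0.2]
gripper_width: 0.0849
```

>>> play_rows --increments '[{"dx":0,"dy":0,"dz":0,"twist":0.12,"jaw":85},{"dx":0,"dy":0,"dz":0,"twist":0.196,"jaw":85},{"dx":0,"dy":0,"dz":0,"twist":0.196,"jaw":85},{"dx":0,"dy":0,"dz":0,"twist":0.196,"jaw":85},{"dx":0,"dy":0,"dz":0,"twist":0.196,"jaw":85}]'

```text
time: 1.5
eef_pos: [0.5188, -0.0963, 0.1615]
tool_rot: [[0.001, 0.984, 0.177], [0.0, 0.177, -0.984], [-1.0, 0.001, 0.0]]
contact_force: [-0.7, -0.9, -0.5]
gripper_width: 0.0852
```

```bash
python3 - <<'E'
from h import *
o=get_obs(); print({k:np.round(v,4).tolist() for k,v in o.items() if k in('time','eef_pos','tool_rot','qd')})
c=get_calibration("wrist"); np.savez("pics/wcal2.npz",**c); print({k:np.round(v,4).tolist() for k,v in c.items()})
for n in ["wrist","scene","side"]:
    p,d=capture(n); cv2.imwrite(f"pics/{n}2.png",p); np.save(f"pics/{n}2.npy",d)
E
```

```text
{'time': 1.5, 'qd': [0.005, -0.0038, 0.0032, 0.008, 0.0007, -0.0011, -0.0085], 'eef_pos': [0.5188, -0.0963, 0.1615], 'tool_rot': [[0.0007, 0.9842, 0.1772], [0.0001, 0.1772, -0.9842], [-1.0, 0.0007, 0.0001]]}
{'camera_matrix': [[371.6483, 0.0, 320.8641], [0.0, 371.6483, 238.5239], [0.0, 0.0, 1.0]], 'camera_from_world': [[0.1771, -0.9842, 0.0001, -0.1869], [0.9464, 0.1703, -0.2744, -0.4593], [0.2701, 0.0487, 0.9616, -0.4467], [0.0, 0.0, 0.0, 1.0]]}
```

View pics/wrist2.png

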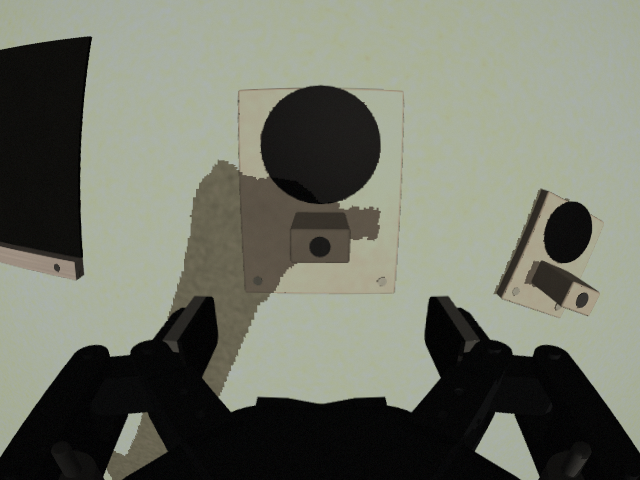

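View pics/scene2.png

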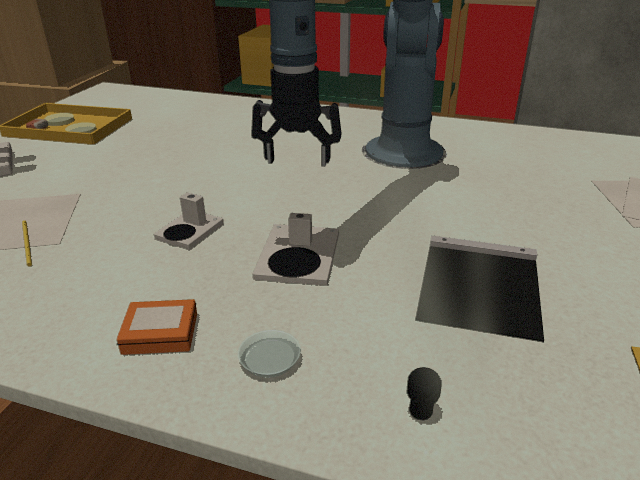

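The wrist view is sharp now. Base corners are near (238,90), (404,91), (396,293), (246,293), the post top quad spans (290..350, 229..263), and the rail end is at (82,270). I'll compute poses from these.

```bash
python3 - <<'E'
from h import *
crop("pics/wrist2.png","pics/c5.png",230,80,180,220,3)
crop("pics/wrist2.png","pics/c6.png",0,20,110,270,3)
E
cat > wf.py <<'E'
import fit
from fit import *
def wu(u,v,z,f="pics/wcal2.npz"):
    c=np.load(f);K=c["camera_matrix"];T=np.linalg.inv(c["camera_from_world"])
    a,b=u-K[0,2],v-K[1,2]; r=np.hypot(a,b); th=r/K[0,0]
    d=np.array([np.sin(th)*a/r,-np.sin(th)*b/r,-np.cos(th)]); w=T[:3,:3]@d
    return T[:3,3]+(z-T[2,3])/w[2]*w
E
python3 - <<'E'
import wf; from wf import *
fit.unproj=lambda n,u,v,z:wu(u,v,z)
o=[(0,(.085,.065,.014),(238.5,90)),(0,(.085,-.065,.014),(404,91.5)),(0,(-.085,-.065,.014),(395.5,293)),(0,(-.085,.065,.014),(246,293))]
x,r=fit2d(o,(.54,-.09,.17)); print(x,np.degrees(x[2]),r.round(1))
o=[(0,(-.037,.02,.07),(290,263)),(0,(-.037,-.02,.07),(350,262.5)),(0,(-.013,-.02,.07),(349,229)),(0,(-.013,.02,.07),(291,229))]
x,r=fit2d(o,(.54,-.09,.17)); print(x,np.degrees(x[2]),r.round(1))
print(wu(80,262,.016),wu(82,280,0),wu(91,37,.004))
E
```

```text
[ 0.54173909 -0.09255007  0.17484988] 10.018160377627753 [-0.3 -0.7 -1.3  0.6  1.   0.5  0.7 -0.3]
[ 0.54218624 -0.09169417  0.18120313] 10.382174855966536 [ 0.2  0.1  0.5  0.1 -0.6  1.  -0.1 -1.2]
[0.44350338 0.12528142 0.016     ] [0.41559064 0.13559533 0.        ] [0.65536658 0.14116884 0.004     ]
```

View pics/c5.png

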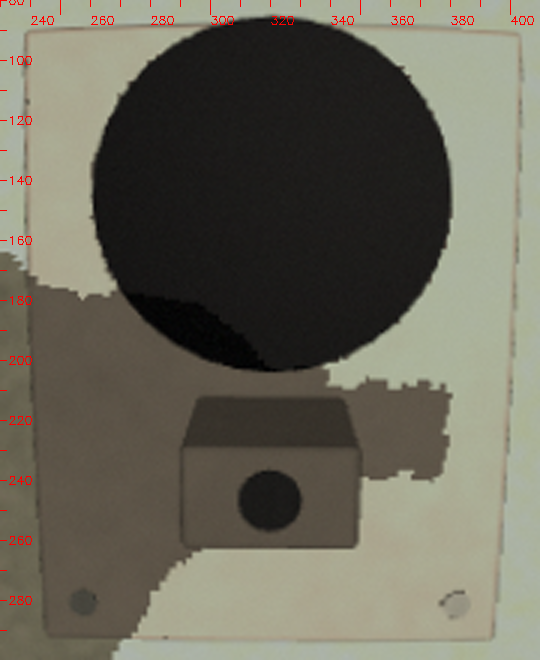

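View pics/c6.png

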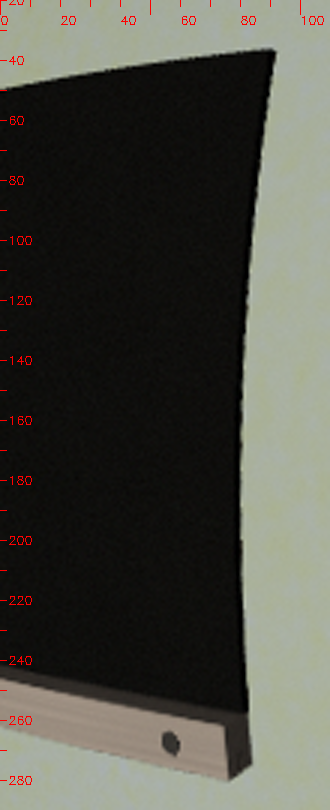

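The wrist view puts the base at (0.542, -0.092, 10.1°), which matches the average of the two fixed cameras. Now I'll descend, grip and inspect.

>>> play_rows --increments '[{"dx":35,"dy":-2,"dz":0,"twist":0,"jaw":85},{"dx":70,"dy":-2,"dz":0,"twist":0,"jaw":85},{"dx":105,"dy":-2,"dz":0,"twist":0,"jaw":85},{"dx":128,"dy":-2,"dz":0,"twist":0,"jaw":85},{"dx":134,"dy":-2,"dz":0,"twist":0,"jaw":85}]'

```text
time: 2.07
eef_pos: [0.5121, -0.0967, 0.0232]
tool_rot: [[-0.008, 0.985, 0.175], [0.001, 0.175, -0.985], [-1.0, -0.008, -0.002]]
contact_force: [-0.5, 0.5, 1.2]
gripper_width: 0.085
```

>>> play_rows --increments '[{"dx":0,"dy":0,"dz":0,"twist":0,"jaw":70},{"dx":0,"dy":0,"dz":0,"twist":0,"jaw":60},{"dx":0,"dy":0,"dz":0,"twist":0,"jaw":50},{"dx":0,"dy":0,"dz":0,"twist":0,"jaw":44},{"dx":0,"dy":0,"dz":0,"twist":0,"jaw":30}]'

```text
time: 2.48
eef_pos: [0.518, -0.0964, 0.0295]
tool_rot: [[0.004, 0.985, 0.174], [0.001, 0.174, -0.985], [-1.0, 0.004, -0.001]]
contact_force: [-1.1, 2.9, 4.9]
gripper_width: 0.0395
```

>>> play_rows --increments '[{"dx":0,"dy":0,"dz":0,"twist":0,"jaw":30},{"dx":0,"dy":0,"dz":0,"twist":0,"jaw":30},{"dx":0,"dy":0,"dz":0,"twist":0,"jaw":30}]'

```text
time: 2.73
eef_pos: [0.518, -0.0964, 0.0295]
tool_rot: [[0.004, 0.985, 0.174], [0.001, 0.174, -0.985], [-1.0, 0.004, -0.001]]
contact_force: [-0.8, 1.0, 6.2]
gripper_width: 0.0391
```

```bash
python3 - <<'E'
from h import *
o=get_obs(); print({k:np.round(v,4).tolist() for k,v in o.items()})
p,d=capture("side"); cv2.imwrite("pics/side3.png",p)
crop("pics/side3.png","pics/c7.png",260,170,150,160,4)
E
```

```text
{'time': 2.7333, 'joint_positions': [-0.0977, 0.4394, 0.2371, 2.0397, -0.1631, 0.6763, -1.1507], 'qd': [-0.0003, 0.0001, 0.0005, -0.0004, -0.001, 0.0007, -0.0002], 'joint_torque': [0.8265, -34.1931, 3.7908, -15.9501, 0.3928, -0.5005, 0.0262], 'eef_pos': [0.518, -0.0964, 0.0295], 'tool_rot': [[0.0037, 0.9847, 0.1744], [0.0013, 0.1743, -0.9847], [-1.0, 0.0039, -0.0007]], 'contact_force': [-0.839, 0.9981, 6.1593], 'wrist_torque': [0.5032, 0.2548, 0.0049], 'gripper_width': 0.0391}
```

View pics/c7.png

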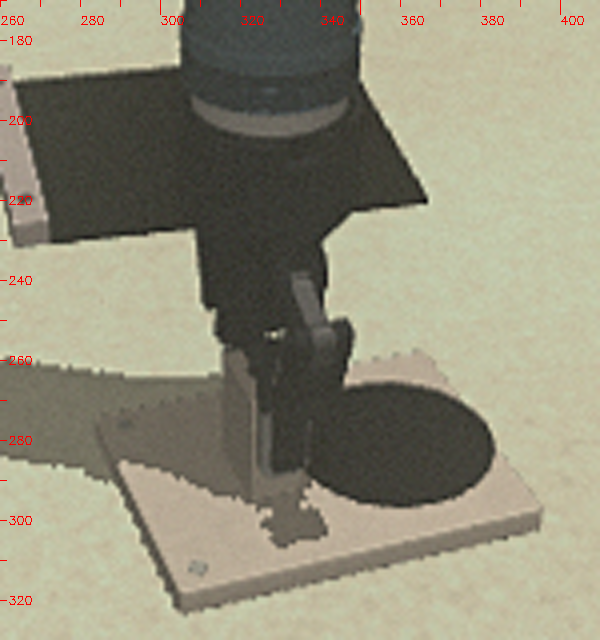

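Gripped at 39 mm. Next I'll lift and check whether it sags in the grip.

>>> play_rows --increments '[{"dx":-8,"dy":0,"dz":0,"twist":0,"jaw":30},{"dx":-24,"dy":0,"dz":0,"twist":0,"jaw":30},{"dx":-44,"dy":0,"dz":0,"twist":0,"jaw":30},{"dx":-64,"dy":0,"dz":0,"twist":0,"jaw":30},{"dx":-80,"dy":0,"dz":0,"twist":0,"jaw":30}]'

```text
time: 3.2
eef_pos: [0.5144, -0.0976, 0.1077]
tool_rot: [[-0.002, 0.985, 0.174], [-0.0, 0.174, -0.985], [-1.0, -0.002, -0.0]]
contact_force: [0.5, -0.5, -5.2]
gripper_width: 0.0395
```

```bash
python3 - <<'E'
from h import *
o=get_obs(); print({k:np.round(v,4).tolist() for k,v in o.items()if k in('time','eef_pos','tool_rot','contact_force','wrist_torque','gripper_width')})
c=get_calibration("wrist"); np.savez("pics/wcal4.npz",**c)
for n in ("side","wrist","scene"):
    p,d=capture(n); cv2.imwrite(f"pics/{n}4.png",p)
crop("pics/side4.png","pics/c8.png",260,130,160,160,4)
E
```

```text
{'time': 3.2, 'eef_pos': [0.5144, -0.0976, 0.1077], 'tool_rot': [[-0.0023, 0.9848, 0.1737], [-0.0003, 0.1737, -0.9848], [-1.0, -0.0023, -0.0002]], 'contact_force': [0.544, -0.4781, -5.227], 'wrist_torque': [-0.0527, 0.0215, -0.0282], 'gripper_width': 0.0395}
```

View pics/c8.png

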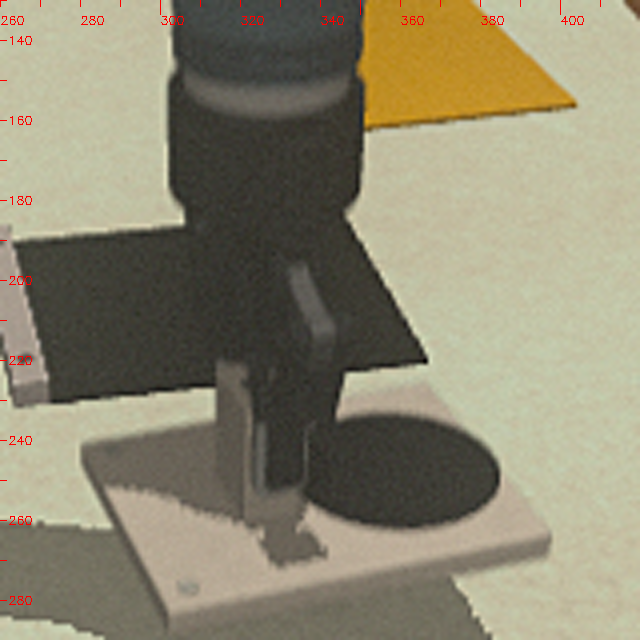

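View pics/wrist4.png

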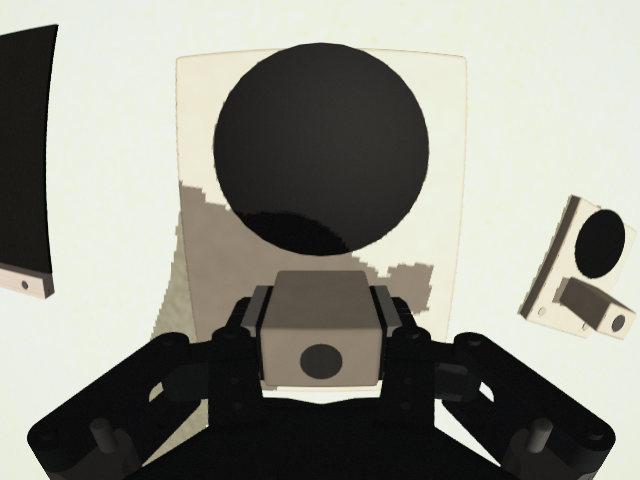

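```bash
cat > tilt.py <<'E'
from h import *
from scipy.optimize import least_squares
def wproj(P,c):
    K=c["camera_matrix"];T=c["camera_from_world"]
    p=np.atleast_2d(P)@T[:3,:3].T+T[:3,3]; x,y,z=p[:,0],-p[:,1],-p[:,2]
    rr=np.hypot(x,y); th=np.arctan2(rr,z)
    return np.c_[K[0,0]*th*x/rr+K[0,2],K[1,1]*th*y/rr+K[1,2]]
def R(yaw,pitch):  # pitch>0: free end up
    c,s=np.cos(yaw),np.sin(yaw); Rz=np.array([[c,-s,0],[s,c,0],[0,0,1]])
    c,s=np.cos(pitch),np.sin(pitch); return Rz@np.array([[c,0,-s],[0,1,0],[s,0,c]])
def fit(obs,x0,wcal=None,fixyaw=None):
    def f(p):
        y=p[3] if fixyaw is None else fixyaw
        out=[]
        for n,L,uv in obs:
            P=p[:3]+R(y,p[4])@np.array(L)
            q=(wproj(P,wcal) if n=='wrist' else proj(n,P))[0]
            out.append(q-np.array(uv))
        return np.concatenate(out)
    r=least_squares(f,x0); return r.x,f(r.x)
C={'hf':(-.085,.065,.014),'hn':(-.085,-.065,.014),'fn':(.085,-.065,.014),'ff':(.085,.065,.014),
'p_bf':(-.013,.02,.07),'p_bn':(-.013,-.02,.07),'p_hf':(-.037,.02,.07),'p_hn':(-.037,-.02,.07),'q_f':(-.013,.02,.014),'q_n':(-.013,-.02,.014),
'hfb':(-.085,.065,0),'hnb':(-.085,-.065,0),'fnb':(.085,-.065,0),'ffb':(.085,.065,0)}
def show(nm,x,r):
    h=x[:3]+R(x[3],x[4])@[-.085,0,0]
    print(nm,"origin",x[:3].round(4),"yaw %.2f pitch %.2f"%tuple(np.degrees(x[3:])),"heel",h.round(4),"res",r.round(1).tolist())
E
python3 - <<'E'
from tilt import *
w=dict(np.load("pics/wcal4.npz"))
ow=[('wrist',C['ff'],(177,57)),('wrist',C['fn'],(466,57)),('wrist',C['p_bf'],(262,330)),('wrist',C['p_bn'],(384,330)),('wrist',C['q_f'],(277,271)),('wrist',C['q_n'],(371,271))]
os=[('side',C['hf'],(280.5,240.8)),('side',C['hn'],(302,283.8)),('side',C['fn'],(397.5,264.3)),('side',C['ff'],(367.5,225.5)),('side',C['p_hf'],(314,220.5))]
x0=[.54,-.09,.08,.17,0]
show('w',*fit(ow,x0,w)); show('s',*fit(os,x0))
os0=[('side',C['hf'],(283.7,275)),('side',C['hn'],(304.2,318.3)),('side',C['fn'],(394.7,297.5)),('side',C['ff'],(365.8,258))]
show('s before',*fit(os0,x0))
E
```

```text
w origin [ 0.5374 -0.0946  0.0775] yaw 10.22 pitch -1.23 heel [ 0.4537 -0.1097  0.0793] res [-1.2, 1.6, 2.0, 0.8, -1.5, -0.1, 2.7, -0.6, 2.0, -0.5, -4.4, -0.9]
s origin [ 0.5374 -0.0938  0.0724] yaw 9.35 pitch -0.43 heel [ 0.4535 -0.1077  0.0731] res [-0.2, -0.4, -0.3, -0.8, 0.8, -0.3, -0.1, 0.1, -0.1, 1.3]
s before origin [ 0.5423 -0.0833 -0.0115] yaw 9.44 pitch 0.52 heel [ 0.4584 -0.0973 -0.0123] res [0.1, -0.3, 0.1, 0.3, -0.1, 0.1, -0.1, -0.1]
```

It's held nearly level (pitch about -1°), with a force of about 6 N. I'll carry it over to the bay, hovering high with the heel about 25 mm in front of the rail.

>>> play_rows --increments '[{"dx":0,"dy":2,"dz":-10,"twist":0,"jaw":30},{"dx":0,"dy":6,"dz":-30,"twist":0,"jaw":30},{"dx":0,"dy":11,"dz":-56,"twist":0,"jaw":30},{"dx":0,"dy":16,"dz":-82,"twist":0,"jaw":30},{"dx":0,"dy":21,"dz":-108,"twist":0,"jaw":30}]'

```text
time: 3.77
eef_pos: [0.5153, 0.0144, 0.105]
tool_rot: [[-0.005, 0.985, 0.174], [-0.0, 0.174, -0.985], [-1.0, -0.005, -0.001]]
contact_force: [-0.1, -0.0, -7.4]
gripper_width: 0.0394
```

>>> play_rows --increments '[{"dx":0,"dy":5,"dz":-26,"twist":0,"jaw":30},{"dx":0,"dy":10,"dz":-52,"twist":0,"jaw":30},{"dx":0,"dy":15,"dz":-78,"twist":0,"jaw":30},{"dx":0,"dy":20,"dz":-104,"twist":0,"jaw":30},{"dx":0,"dy":25,"dz":-130,"twist":0,"jaw":30}]'

```text
time: 4.18
eef_pos: [0.517, 0.1465, 0.1048]
tool_rot: [[-0.005, 0.985, 0.175], [-0.001, 0.175, -0.985], [-1.0, -0.006, 0.001]]
contact_force: [0.3, -0.5, -6.3]
gripper_width: 0.0393
```

>>> play_rows --increments '[{"dx":0,"dy":5,"dz":-26,"twist":0.02,"jaw":30},{"dx":0,"dy":9,"dz":-48,"twist":0.05,"jaw":30},{"dx":0,"dy":13,"dz":-66,"twist":0.08,"jaw":30},{"dx":0,"dy":16,"dz":-79,"twist":0.11,"jaw":30},{"dx":0,"dy":16,"dz":-83,"twist":0.128,"jaw":30}]'

```text
time: 4.6
eef_pos: [0.5183, 0.2341, 0.1049]
tool_rot: [[-0.004, 0.999, 0.051], [0.001, 0.051, -0.999], [-1.0, -0.004, -0.001]]
contact_force: [0.6, 1.9, -7.3]
gripper_width: 0.039
```

>>> play_rows --increments '[{"dx":0,"dy":0,"dz":0,"twist":0,"jaw":30},{"dx":0,"dy":0,"dz":0,"twist":0,"jaw":30},{"dx":0,"dy":0,"dz":0,"twist":0,"jaw":30}]'

```text
time: 4.85
eef_pos: [0.5206, 0.2271, 0.1062]
tool_rot: [[-0.002, 0.999, 0.045], [-0.002, 0.045, -0.999], [-1.0, -0.002, 0.002]]
contact_force: [0.0, 0.0, -6.7]
gripper_width: 0.0399
```

```bash
python3 - <<'E'
from h import *
o=get_obs(); print({k:np.round(v,4).tolist() for k,v in o.items()if k in('time','eef_pos','tool_rot','contact_force','wrist_torque','gripper_width','joint_positions')})
c=get_calibration("wrist"); np.savez("pics/wcal5.npz",**c)
for n in ("side","wrist","scene"):
    p,d=capture(n); cv2.imwrite(f"pics/{n}5.png",p)
crop("pics/side5.png","pics/c9.png",240,110,160,130,5)
crop("pics/scene5.png","pics/c10.png",400,190,170,160,4)
E
```

```text
{'time': 4.85, 'joint_positions': [-0.6099, 0.3782, 0.1482, 1.903, -0.0699, 0.8683, -1.9524], 'eef_pos': [0.5206, 0.2271, 0.1062], 'tool_rot': [[-0.0021, 0.999, 0.0451], [-0.0025, 0.0451, -0.999], [-1.0, -0.0022, 0.0024]], 'contact_force': [0.0024, 0.0303, -6.6777], 'wrist_torque': [-0.0421, 0.1368, 0.0139], 'gripper_width': 0.0399}
```

View pics/c9.png

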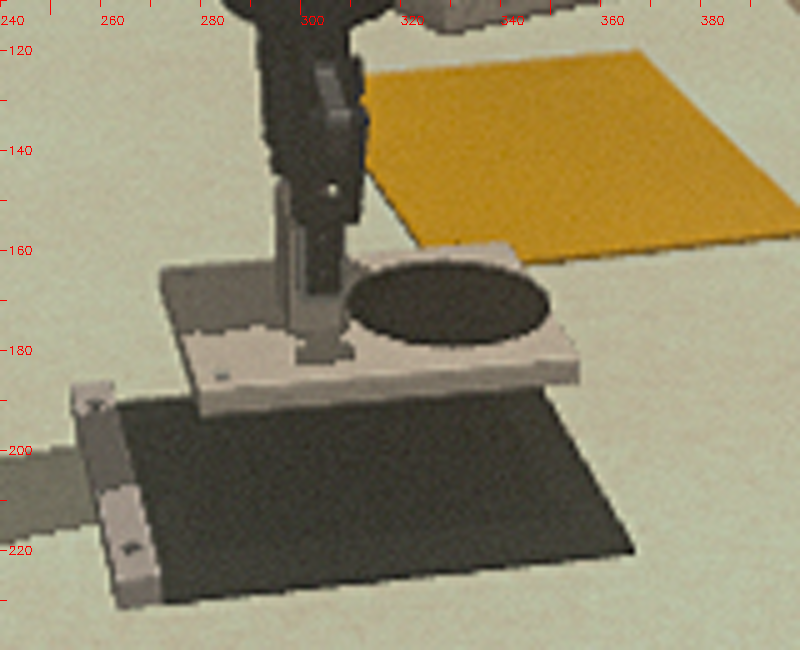

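View pics/c10.png

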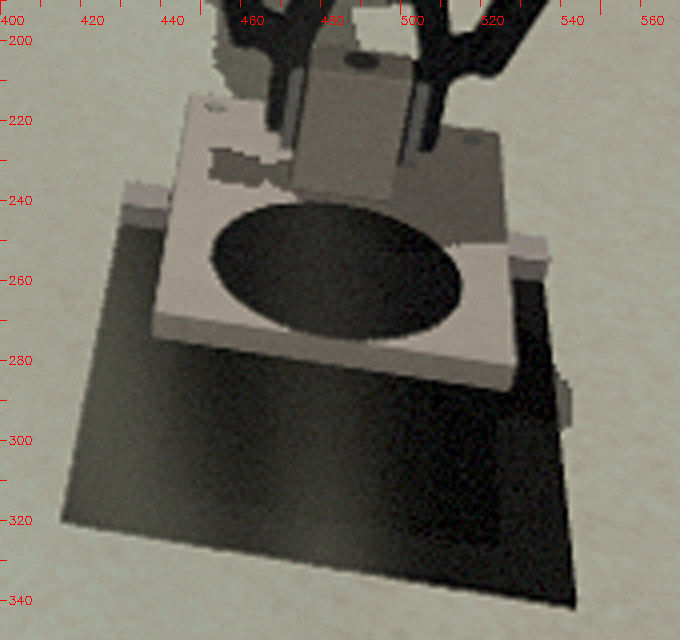

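View pics/wrist5.png

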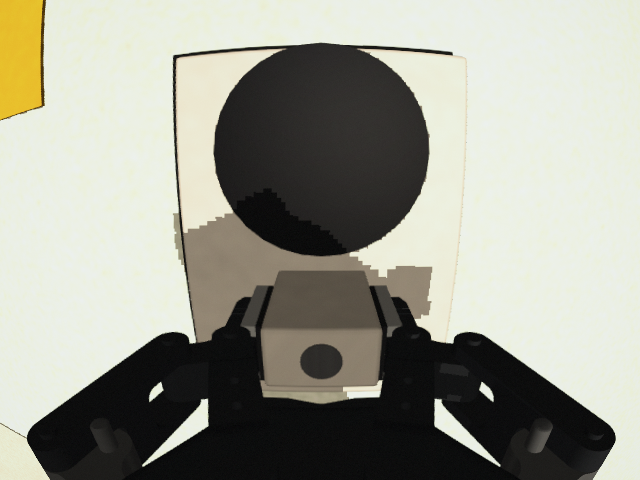

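```bash
python3 - <<'E'
from tilt import *
w=dict(np.load("pics/wcal5.npz"))
ow=[('wrist',C['ff'],(175,57)),('wrist',C['fn'],(466,57)),('wrist',C['p_bf'],(262,330)),('wrist',C['p_bn'],(384,330)),('wrist',C['q_f'],(277,271)),('wrist',C['q_n'],(371,271))]
oc=[('scene',C['hn'],(447.5,213.7)),('scene',C['hf'],(525,223.7)),('scene',C['fn'],(438.7,268.7)),('scene',C['ff'],(528.7,280.5)),('scene',C['fnb'],(438.7,274.3)),('scene',C['ffb'],(528,287.5))]
os=[('side',C['hf'],(272.4,164)),('side',C['hn'],(279.4,187.6)),('side',C['fn'],(355.6,181.6)),('side',C['ff'],(342,158.6))]
x0=[.54,.22,.08,.04,0]
show('w',*fit(ow,x0,w)); show('s',*fit(os,x0)); show('c',*fit(oc,x0)); show('c+s',*fit(oc+os,x0))
B=np.array([.4376,.2268]);y=np.radians(2.75)
o=get_obs(); d=np.array(o['eef_pos'][:2])-B; print("tcp in bay",d@[np.cos(y),np.sin(y)],d@[-np.sin(y),np.cos(y)], 'tool yaw',np.degrees(np.arctan2(o['tool_rot'][1][1],o['tool_rot'][0][1])))
E
```

```text
w origin [0.5439 0.2273 0.0762] yaw 2.89 pitch -1.12 heel [0.459  0.223  0.0779] res [-0.2, 1.5, 1.6, 0.2, -1.5, 0.4, 2.8, -0.5, 1.7, -0.5, -4.6, -1.0]
s origin [0.5459 0.2406 0.0668] yaw 1.72 pitch -0.05 heel [0.4609 0.238  0.0668] res [0.1, -0.5, 0.1, 0.5, -0.1, 0.2, -0.1, -0.3]
c origin [0.5344 0.2306 0.0698] yaw 2.77 pitch 0.03 heel [0.4495 0.2265 0.0698] res [0.2, 0.2, -0.4, -0.3, 0.6, -1.3, 0.6, 0.1, -0.4, 0.6, -0.5, 0.7]
c+s origin [0.5427 0.2301 0.0741] yaw 2.62 pitch 0.33 heel [0.4578 0.2262 0.0736] res [-0.2, 0.4, -0.2, 0.1, -0.3, -1.0, 0.7, 0.6, -1.3, 1.0, -0.4, 1.4, -1.4, -1.0, -0.5, 0.2, -0.0, -1.1, -1.0, -1.7]
tcp in bay 0.08372910354397657 -0.0030939981112885935 tool yaw 2.546679622877806
```

The base sits nicely over the mat with its yaw aligned. The tool can only point down, so I'll create the tilt by pushing the heel face against the rail while the post pivots in the grip, with the heel hovering above the mat. First I'll lower to about 6 mm above the mat, still clear of the rail.

>>> play_rows --increments '[{"dx":12,"dy":0,"dz":-3,"twist":0,"jaw":30},{"dx":28,"dy":0,"dz":-3,"twist":0,"jaw":30},{"dx":44,"dy":-2,"dz":-3,"twist":0,"jaw":30},{"dx":58,"dy":-6,"dz":-3,"twist":0,"jaw":30},{"dx":66,"dy":-10,"dz":-3,"twist":0,"jaw":30}]'

```text
time: 5.42
eef_pos: [0.5096, 0.2312, 0.0389]
tool_rot: [[-0.003, 0.999, 0.046], [-0.002, 0.046, -0.999], [-1.0, -0.003, 0.001]]
contact_force: [-1.1, 0.4, -7.1]
gripper_width: 0.0395
```

>>> play_rows --increments '[{"dx":0,"dy":0,"dz":0,"twist":0,"jaw":30},{"dx":0,"dy":0,"dz":0,"twist":0,"jaw":30},{"dx":0,"dy":0,"dz":0,"twist":0,"jaw":30}]'

```text
time: 5.67
eef_pos: [0.5123, 0.2325, 0.0421]
tool_rot: [[0.002, 0.999, 0.047], [0.001, 0.047, -0.999], [-1.0, 0.002, -0.001]]
contact_force: [0.3, 0.3, -7.1]
gripper_width: 0.0391
```

```bash
cat > look.py <<'E'
import sys
from h import *
k=sys.argv[1]
o=get_obs(); print({k:np.round(v,4).tolist() for k,v in o.items()if k in('time','eef_pos','tool_rot','contact_force','wrist_torque','gripper_width')})
B=np.array([.4376,.2268]);y=np.radians(2.75)
d=np.array(o['eef_pos'][:2])-B; print("tcp in bay",(d@[np.cos(y),np.sin(y)]).round(4),(d@[-np.sin(y),np.cos(y)]).round(4),'tool yaw',np.degrees(np.arctan2(o['tool_rot'][1][1],o['tool_rot'][0][1])).round(2))
c=get_calibration("wrist"); np.savez(f"pics/wcal{k}.npz",**c)
for n in ("side","wrist","scene"):
    p,d=capture(n); cv2.imwrite(f"pics/{n}{k}.png",p)
crop(f"pics/side{k}.png",f"pics/cs{k}.png",245,130,130,110,6)
crop(f"pics/scene{k}.png",f"pics/cc{k}.png",410,205,140,140,5 if 0 else 4)
E
python3 look.py 6
```

```text
{'time': 5.6667, 'eef_pos': [0.5123, 0.2325, 0.0421], 'tool_rot': [[0.0023, 0.9989, 0.0467], [0.0011, 0.0467, -0.9989], [-1.0, 0.0023, -0.001]], 'contact_force': [0.3187, 0.3305, -7.1497], 'wrist_torque': [0.0455, 0.0659, 0.0009], 'gripper_width': 0.0391}
tcp in bay 0.0749 0.0021 tool yaw 2.68
```

View pics/cs6.png

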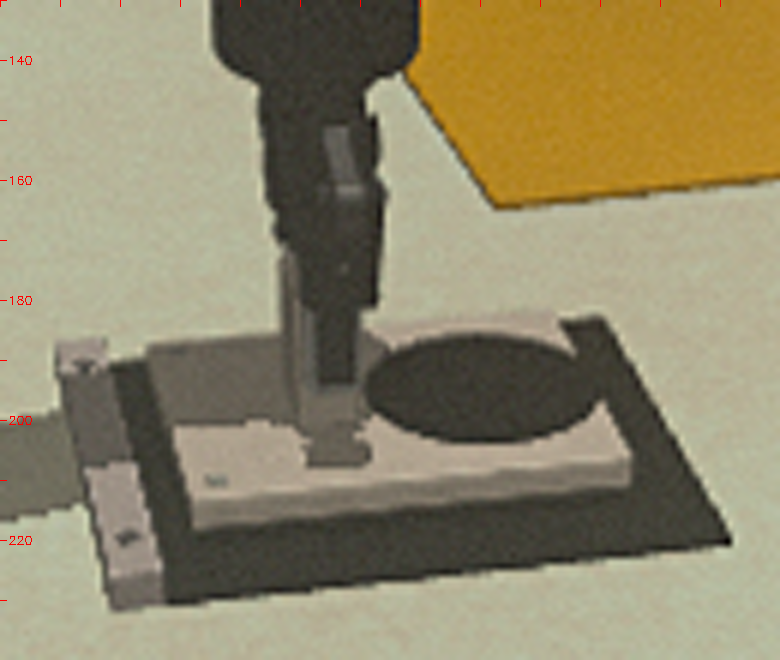

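View pics/cc6.png

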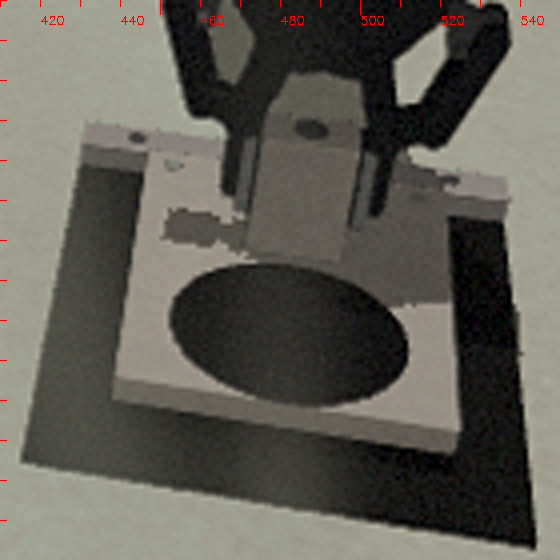

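The heel hovers about 15 mm in front of the rail and is roughly centred, perhaps 2 mm too far in +y. Next: approach contact, then arc towards the rail and up for about the first 10° of tilt.

>>> play_rows --increments '[{"dx":1,"dy":-4,"dz":2,"twist":0,"jaw":30},{"dx":2,"dy":-8,"dz":2,"twist":0,"jaw":30},{"dx":3,"dy":-11,"dz":2,"twist":0,"jaw":30},{"dx":3,"dy":-13,"dz":2,"twist":0,"jaw":30},{"dx":3,"dy":-14,"dz":2,"twist":0,"jaw":30}]'

```text
time: 6.23
eef_pos: [0.498, 0.2293, 0.0385]
tool_rot: [[0.002, 0.999, 0.047], [0.0, 0.047, -0.999], [-1.0, 0.002, -0.0]]
contact_force: [2.4, -0.7, -8.5]
gripper_width: 0.0393
```

>>> play_rows --increments '[{"dx":-2,"dy":-2,"dz":0,"twist":0,"jaw":30},{"dx":-4,"dy":-3.5,"dz":0,"twist":0,"jaw":30},{"dx":-6,"dy":-5,"dz":0,"twist":0,"jaw":30},{"dx":-8,"dy":-6.7,"dz":0,"twist":0,"jaw":30},{"dx":-9.7,"dy":-8.3,"dz":0,"twist":0,"jaw":30}]'

```text
time: 6.65
eef_pos: [0.4884, 0.2291, 0.0484]
tool_rot: [[-0.001, 0.999, 0.046], [-0.0, 0.046, -0.999], [-1.0, -0.001, -0.0]]
contact_force: [-0.6, -0.7, -7.8]
gripper_width: 0.0393
```

```bash
python3 look.py 7
```

```text
{'time': 6.65, 'eef_pos': [0.4884, 0.2291, 0.0484], 'tool_rot': [[-0.0015, 0.9989, 0.0462], [-0.0001, 0.0462, -0.9989], [-1.0, -0.0015, -0.0]], 'contact_force': [-0.5958, -0.6836, -7.7574], 'wrist_torque': [0.0006, 0.2449, -0.0219], 'gripper_width': 0.0393}
tcp in bay 0.0509 -0.0002 tool yaw 2.65
```

View pics/cs7.png

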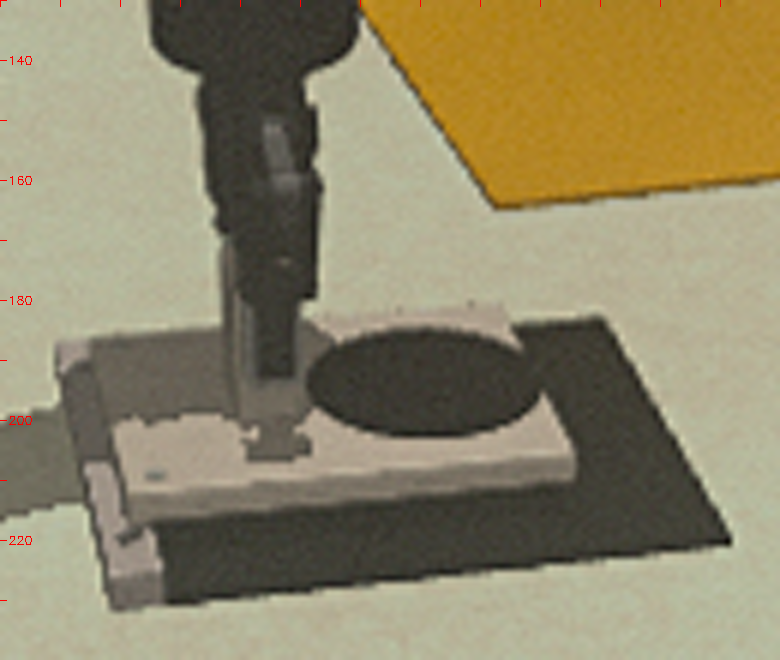

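View pics/wrist7.png

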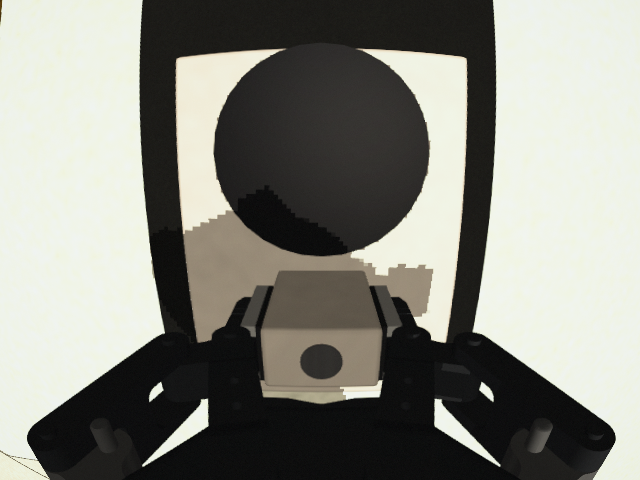

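No tilt: the base rose above the rail top before the heel bore on it. I'll back off, lower again, and push straight in first while watching the force.

>>> play_rows --increments '[{"dx":0,"dy":8,"dz":0,"twist":0,"jaw":30},{"dx":0,"dy":16,"dz":0,"twist":0,"jaw":30},{"dx":3,"dy":18,"dz":0,"twist":0,"jaw":30},{"dx":8,"dy":18,"dz":0,"twist":0,"jaw":30},{"dx":11,"dy":18,"dz":0,"twist":0,"jaw":30}]'

```text
time: 7.22
eef_pos: [0.507, 0.2296, 0.0362]
tool_rot: [[-0.001, 0.999, 0.046], [-0.0, 0.046, -0.999], [-1.0, -0.001, 0.0]]
contact_force: [0.1, 0.1, -6.7]
gripper_width: 0.0397
```

>>> play_rows --increments '[{"dx":0,"dy":0,"dz":0,"twist":0,"jaw":30},{"dx":0,"dy":-2,"dz":0,"twist":0,"jaw":30},{"dx":0,"dy":-4,"dz":0,"twist":0,"jaw":30},{"dx":0,"dy":-6,"dz":0,"twist":0,"jaw":30},{"dx":0,"dy":-8,"dz":0,"twist":0,"jaw":30}]'

```text
time: 7.63
eef_pos: [0.4985, 0.2296, 0.0371]
tool_rot: [[-0.0, 0.999, 0.047], [0.0, 0.047, -0.999], [-1.0, -0.0, -0.0]]
contact_force: [0.2, -0.1, -7.4]
gripper_width: 0.0394
```

>>> play_rows --increments '[{"dx":0,"dy":-1,"dz":0,"twist":0,"jaw":30},{"dx":0,"dy":-2,"dz":0,"twist":0,"jaw":30},{"dx":0,"dy":-3,"dz":0,"twist":0,"jaw":30}]'

```text
time: 7.88
eef_pos: [0.4979, 0.2296, 0.0376]
tool_rot: [[0.004, 0.999, 0.047], [0.001, 0.047, -0.999], [-1.0, 0.004, -0.001]]
contact_force: [3.4, -0.3, -9.3]
gripper_width: 0.0395
```

```bash
python3 look.py 8
```

```text
{'time': 7.8833, 'eef_pos': [0.4979, 0.2296, 0.0376], 'tool_rot': [[0.0044, 0.9989, 0.047], [0.0012, 0.047, -0.9989], [-1.0, 0.0044, -0.0009]], 'contact_force': [3.373, -0.2791, -9.291], 'wrist_torque': [-0.0443, -0.9249, 0.0869], 'gripper_width': 0.0395}
tcp in bay 0.0603 -0.0001 tool yaw 2.7
```

View pics/cs8.png

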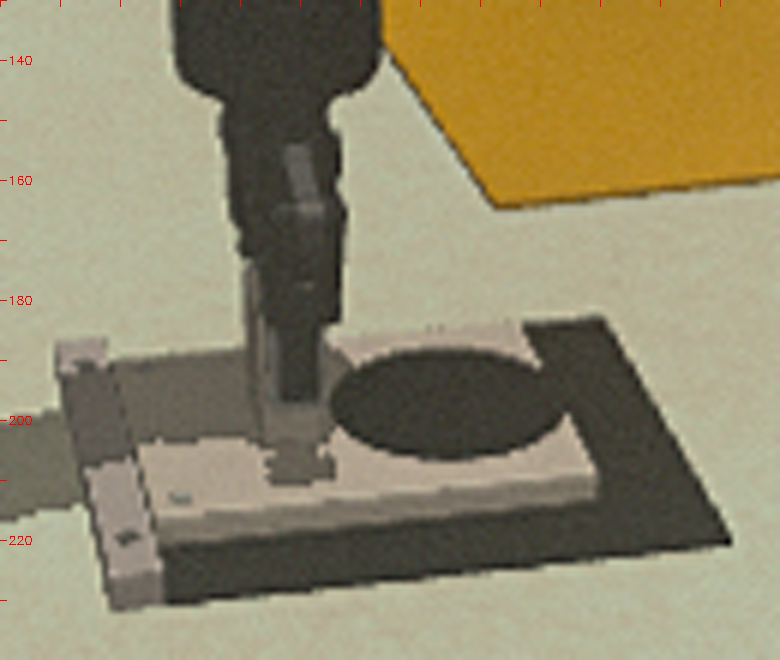

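There's contact now: Fx is about 3.4 N with the heel on the rail face at bay x ≈ 0. I'll keep pushing in small steps.

>>> play_rows --increments '[{"dx":0,"dy":-2,"dz":0,"twist":0,"jaw":30},{"dx":0,"dy":-4,"dz":0,"twist":0,"jaw":30},{"dx":-0.5,"dy":-6,"dz":0,"twist":0,"jaw":30},{"dx":-1,"dy":-8,"dz":0,"twist":0,"jaw":30}]'

```text
time: 8.37
eef_pos: [0.4959, 0.2296, 0.0403]
tool_rot: [[0.016, 0.999, 0.046], [0.004, 0.046, -0.999], [-1.0, 0.016, -0.003]]
contact_force: [12.7, 0.1, -9.1]
gripper_width: 0.0394
```

```bash
python3 look.py 9
```

```text
{'time': 8.3667, 'eef_pos': [0.4959, 0.2296, 0.0403], 'tool_rot': [[0.0159, 0.9988, 0.0459], [0.0039, 0.0458, -0.9989], [-0.9999, 0.016, -0.0032]], 'contact_force': [12.7332, 0.0651, -9.1304], 'wrist_torque': [-0.2462, -2.9517, 0.1349], 'gripper_width': 0.0394}
tcp in bay 0.0584 -0.0 tool yaw 2.63
```

View pics/cs9.png

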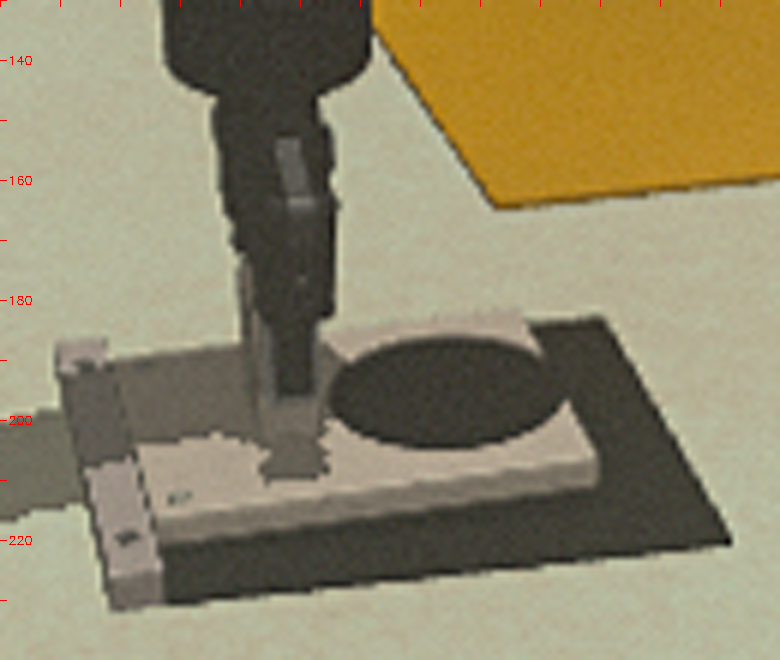

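>>> play_rows --increments '[{"dx":0,"dy":-2,"dz":0,"twist":0,"jaw":30},{"dx":0,"dy":-4,"dz":0,"twist":0,"jaw":30},{"dx":-0.5,"dy":-6,"dz":0,"twist":0,"jaw":30},{"dx":-1,"dy":-8,"dz":0,"twist":0,"jaw":30},{"dx":-1,"dy":-8,"dz":0,"twist":0,"jaw":30}]'

```text
time: 8.93
eef_pos: [0.4928, 0.2295, 0.0436]
tool_rot: [[0.025, 0.999, 0.045], [0.006, 0.045, -0.999], [-1.0, 0.025, -0.005]]
contact_force: [15.4, -1.3, -7.5]
gripper_width: 0.0394
```

```bash
python3 look.py 10
```

```text
{'time': 8.9333, 'eef_pos': [0.4928, 0.2295, 0.0436], 'tool_rot': [[0.0248, 0.9987, 0.0453], [0.0063, 0.0452, -0.999], [-0.9997, 0.025, -0.0052]], 'contact_force': [15.4333, -1.2941, -7.4721], 'wrist_torque': [-0.4464, -3.7297, 0.2474], 'gripper_width': 0.0394}
tcp in bay 0.0553 0.0 tool yaw 2.59
```

View pics/cs10.png

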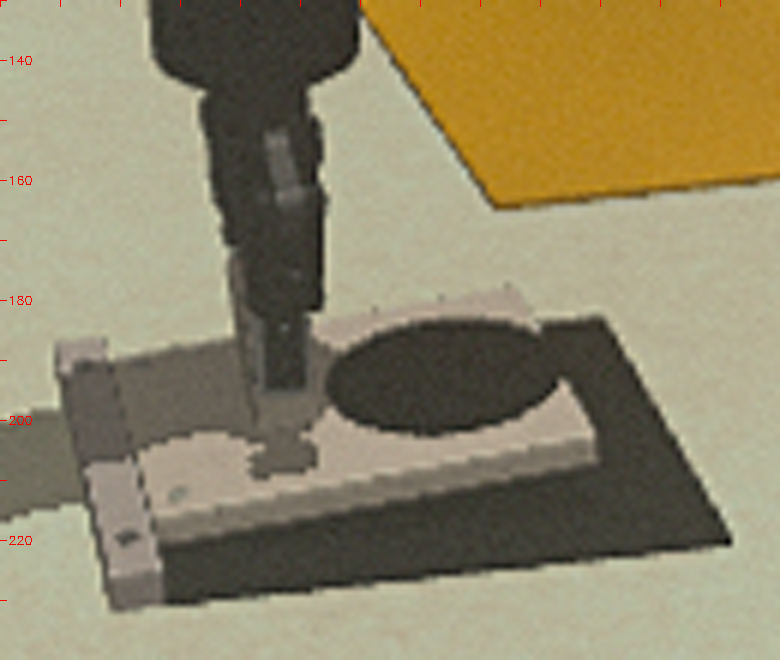

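The base pivots steadily in the grip at about 15 N: tilt is now about 5° with the heel still against the rail. I'll keep following the arc.

>>> play_rows --increments '[{"dx":-1.2,"dy":-1.5,"dz":0,"twist":0,"jaw":30},{"dx":-2.4,"dy":-3,"dz":0,"twist":0,"jaw":30},{"dx":-3.6,"dy":-4.5,"dz":0,"twist":0,"jaw":30},{"dx":-4.8,"dy":-6,"dz":0,"twist":0,"jaw":30},{"dx":-6,"dy":-7.5,"dz":0,"twist":0,"jaw":30}]'

```text
time: 9.5
eef_pos: [0.4854, 0.2291, 0.0498]
tool_rot: [[0.025, 0.999, 0.045], [0.006, 0.045, -0.999], [-1.0, 0.025, -0.005]]
contact_force: [17.2, -0.6, -7.9]
gripper_width: 0.0395
```

```bash
python3 look.py 11
```

```text
{'time': 9.5, 'eef_pos': [0.4854, 0.2291, 0.0498], 'tool_rot': [[0.0246, 0.9987, 0.0448], [0.0065, 0.0446, -0.999], [-0.9997, 0.0249, -0.0054]], 'contact_force': [17.1694, -0.5755, -7.9201], 'wrist_torque': [-0.4748, -4.0379, 0.2596], 'gripper_width': 0.0395}
tcp in bay 0.0479 0.0 tool yaw 2.56
```

View pics/cs11.png

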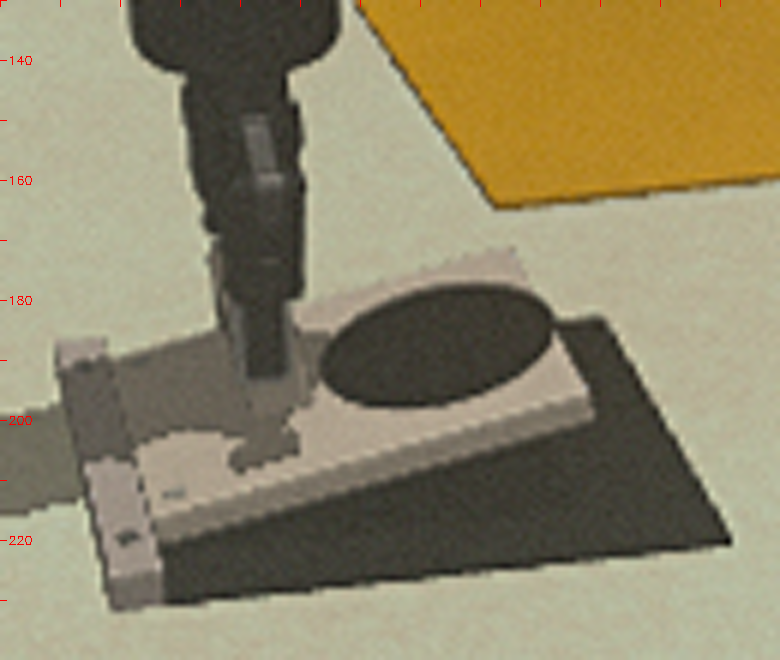

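>>> play_rows --increments '[{"dx":-1.3,"dy":-1.8,"dz":0,"twist":0,"jaw":30},{"dx":-2.6,"dy":-3.6,"dz":0,"twist":0,"jaw":30},{"dx":-3.9,"dy":-5.4,"dz":0,"twist":0,"jaw":30},{"dx":-5.2,"dy":-7.2,"dz":0,"twist":0,"jaw":30},{"dx":-6.5,"dy":-9,"dz":0,"twist":0,"jaw":30}]'

```text
time: 10.07
eef_pos: [0.4756, 0.2286, 0.0561]
tool_rot: [[0.023, 0.999, 0.044], [0.006, 0.044, -0.999], [-1.0, 0.023, -0.005]]
contact_force: [12.3, -1.9, -4.3]
gripper_width: 0.0391
```

```bash
python3 look.py 12
```

```text
{'time': 10.0667, 'eef_pos': [0.4756, 0.2286, 0.0561], 'tool_rot': [[0.0229, 0.9987, 0.0445], [0.0062, 0.0444, -0.999], [-0.9997, 0.0231, -0.0051]], 'contact_force': [12.3377, -1.8721, -4.3125], 'wrist_torque': [-0.5171, -3.2335, 0.1345], 'gripper_width': 0.0391}
tcp in bay 0.038 -0.0 tool yaw 2.54
```

View pics/cs12.png

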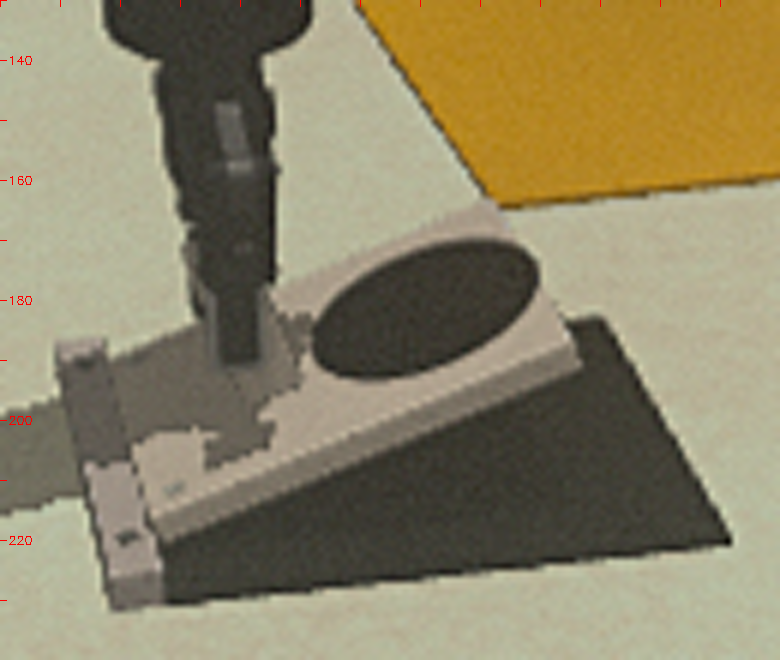

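View pics/cc12.png

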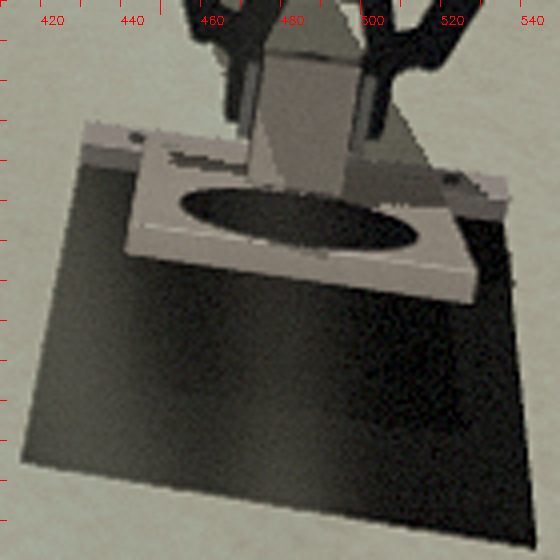

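View pics/wrist12.png

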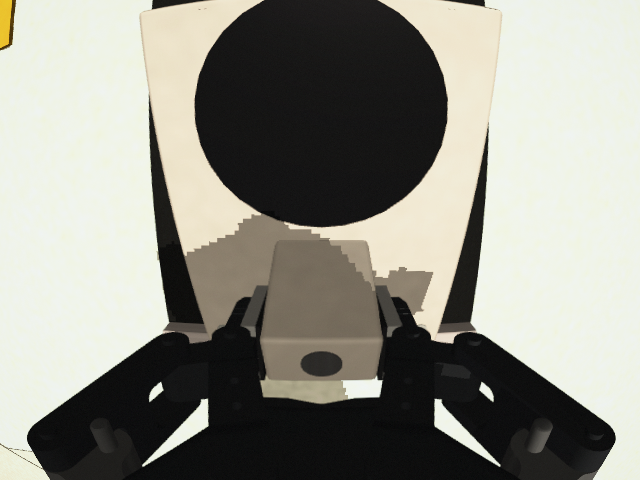

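```bash
python3 - <<'E'
from tilt import *
w=dict(np.load("pics/wcal12.npz"))
ow=[('wrist',C['ff'],(140,13)),('wrist',C['fn'],(501,12)),('wrist',C['p_bf'],(262,336)),('wrist',C['p_bn'],(383,336)),('wrist',C['q_f'],(275,241)),('wrist',C['q_n'],(368,241))]
oc=[('scene',C['fn'],(443.2,261)),('scene',C['ff'],(527.5,271.8)),('scene',C['fnb'],(442,268.7)),('scene',C['ffb'],(528.5,280.2)),('scene',C['hn'],(446.7,238.3))]
os=[('side',C['hn'],(272.2,215.8)),('side',C['hnb'],(272.5,220.5)),('side',C['fn'],(339.7,186.7)),('side',C['fnb'],(341.7,191.2)),('side',C['ff'],(326.7,163.3))]
x0=[.52,.22,.03,.04,.35]
B=np.array([.4376,.2268]);y=np.radians(2.75)
for nm,o in (('w',ow),('c',oc),('s',os),('all',oc+os+ow)):
    x,r=fit(o,x0,w); show(nm,x,r)
    h=x[:3]+R(x[3],x[4])@[-.085,0,0]; d=h[:2]-B; print('  heel in bay',(d@[np.cos(y),np.sin(y)]).round(4),(d@[-np.sin(y),np.cos(y)]).round(4),h[2].round(4))
E
```

```text
w origin [0.5191 0.2301 0.0354] yaw 2.83 pitch 19.05 heel [0.4388 0.2262 0.0076] res [1.1, 1.5, -0.2, 0.4, -3.1, 1.2, 1.9, 0.9, 1.0, -1.9, 0.1, -2.2]
  heel in bay 0.0012 -0.0007 0.0076
c origin [0.4969 0.2323 0.0258] yaw 3.31 pitch 19.25 heel [ 0.4168  0.2277 -0.0022] res [0.2, -0.7, 1.1, 0.2, 0.3, 0.0, -1.3, 0.5, -0.4, -0.1]
  heel in bay -0.0208 0.0019 -0.0022
s origin [0.5238 0.2614 0.018 ] yaw 3.12 pitch 19.81 heel [ 0.444   0.257  -0.0108] res [-1.0, -0.1, 1.0, -0.0, 0.1, -0.2, -0.1, 0.3, -0.1, -0.1]
  heel in bay 0.0078 0.0299 -0.0108
all origin [0.5193 0.2302 0.0355] yaw 2.89 pitch 19.68 heel [0.4393 0.2262 0.0069] res [-2.6, 1.1, 0.6, 2.7, -2.6, 2.0, -2.0, 3.2, -2.2, 1.7, -2.4, 0.2, -0.3, 0.4, 1.1, -0.6, 1.0, 0.0, 0.7, -1.2, -0.6, 1.7, 0.5, -0.0, -3.1, 2.2, 1.5, 1.8, 0.8, -2.0, -0.1, -2.4]
  heel in bay 0.0017 -0.0007 0.0069
```

Tilt is about 19.5-20° with the heel at the rail about 3 mm above the mat. The tool will spring back about 1.4° when unloaded, so I'll push a few degrees further, then back away and up.

>>> play_rows --increments '[{"dx":-1,"dy":-1.5,"dz":0,"twist":0,"jaw":30},{"dx":-2,"dy":-3,"dz":0,"twist":0,"jaw":30},{"dx":-3,"dy":-4,"dz":0,"twist":0,"jaw":30}]'

```text
time: 10.47
eef_pos: [0.4705, 0.2284, 0.0587]
tool_rot: [[0.021, 0.999, 0.045], [0.006, 0.045, -0.999], [-1.0, 0.021, -0.005]]
contact_force: [13.4, -1.9, -6.8]
gripper_width: 0.0397
```

>>> play_rows --increments '[{"dx":-2,"dy":4,"dz":0,"twist":0,"jaw":30},{"dx":-4,"dy":9,"dz":0,"twist":0,"jaw":30},{"dx":-6,"dy":15,"dz":0,"twist":0,"jaw":30},{"dx":-7,"dy":21,"dz":0,"twist":0,"jaw":30},{"dx":-8,"dy":26,"dz":0,"twist":0,"jaw":30}]'

```text
time: 10.88
eef_pos: [0.4841, 0.2286, 0.0618]
tool_rot: [[-0.003, 0.999, 0.047], [-0.001, 0.047, -0.999], [-1.0, -0.003, 0.001]]
contact_force: [0.1, 0.5, -7.0]
gripper_width: 0.0398
```

>>> play_rows --increments '[{"dx":0,"dy":0,"dz":0,"twist":0,"jaw":30},{"dx":0,"dy":0,"dz":0,"twist":0,"jaw":30},{"dx":0,"dy":0,"dz":0,"twist":0,"jaw":30}]'

```text
time: 11.13
eef_pos: [0.4843, 0.2287, 0.0619]
tool_rot: [[-0.002, 0.999, 0.047], [-0.001, 0.047, -0.999], [-1.0, -0.002, 0.001]]
contact_force: [-0.5, 0.3, -7.8]
gripper_width: 0.0394
```

```bash
python3 look.py 13
```

```text
{'time': 11.1333, 'eef_pos': [0.4843, 0.2287, 0.0619], 'tool_rot': [[-0.0022, 0.9989, 0.047], [-0.0008, 0.047, -0.9989], [-1.0, -0.0023, 0.0007]], 'contact_force': [-0.4725, 0.2585, -7.7965], 'wrist_torque': [-0.0226, 0.3364, 0.0616], 'gripper_width': 0.0394}
tcp in bay 0.0467 -0.0004 tool yaw 2.7
```

View pics/cs13.png

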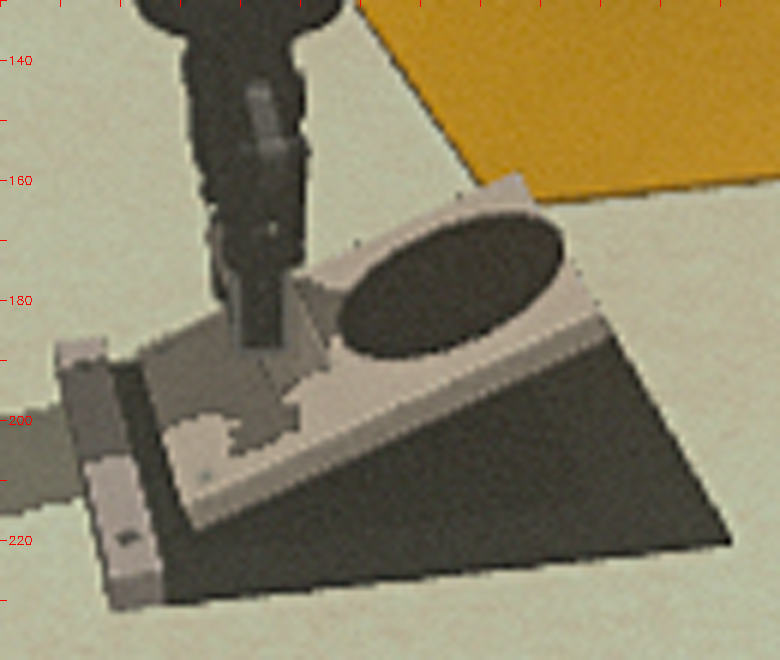

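View pics/wrist13.png

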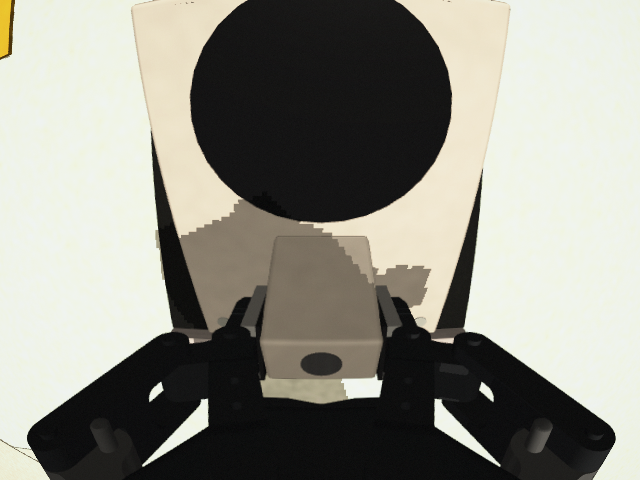

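```bash
cat > f13.py <<'E'
from tilt import *
w=dict(np.load("pics/wcal13.npz"))
ow=[('wrist',C['ff'],(131,8)),('wrist',C['fn'],(511,6)),('wrist',C['p_bf'],(262,339)),('wrist',C['p_bn'],(383,339)),('wrist',C['q_f'],(274,237)),('wrist',C['q_n'],(368,237))]
os=[('side',C['hf'],(267.8,189.2)),('side',C['hn'],(277.2,214.2)),('side',C['hnb'],(278.3,218.3)),('side',C['fn'],(345.8,183)),('side',C['fnb'],(347.2,187.2)),('side',C['ff'],(332,158.7))]
x0=[.52,.22,.03,.04,.35]
B=np.array([.4376,.2268]);y=np.radians(2.75)
for nm,o in (('w',ow),('s',os),('all',os+ow)):
    x,r=fit(o,x0,w); show(nm,x,r)
    h=x[:3]+R(x[3],x[4])@[-.085,0,0]; d=h[:2]-B; print('  heel in bay',(d@[np.cos(y),np.sin(y)]).round(4),(d@[-np.sin(y),np.cos(y)]).round(4),h[2].round(4))
# grasp-kinematic heel for pitch t with pivot 19 mm behind tcp
o=get_obs(); t=np.array(o['eef_pos']); 
for p in (19,20,21,22):
    a=np.radians(p); print(p,'kin heel bay x',(t[:2]-B)@[np.cos(y),np.sin(y)]*1e3-60*np.cos(a)+49*np.sin(a),'z',t[2]*1e3+19-60*np.sin(a)-49*np.cos(a))
# project side expectation: where would heel bottom edge near be at mat for gaps
E
python3 f13.py
```

```text
w origin [0.5302 0.2305 0.0424] yaw 2.92 pitch 21.44 heel [0.4511 0.2264 0.0113] res [0.6, 0.4, -1.2, 1.1, -2.5, 1.7, 1.9, 1.2, 1.0, -2.1, 0.2, -2.5]
  heel in bay 0.0135 -0.001 0.0113
s origin [0.5337 0.2425 0.0345] yaw 3.44 pitch 21.48 heel [0.4547 0.2378 0.0034] res [0.5, -1.0, -0.8, 0.0, 0.6, 0.7, -0.2, -0.5, 0.4, 0.3, -0.6, 0.4]
  heel in bay 0.0176 0.0102 0.0034
all origin [0.5303 0.2305 0.0422] yaw 2.95 pitch 21.66 heel [0.4514 0.2264 0.0109] res [-0.4, -1.6, -2.2, -0.2, -0.7, 0.6, -0.6, -1.1, 0.0, -0.2, -0.7, -0.4, 0.5, 0.6, -1.1, 1.2, -2.2, 1.5, 1.9, 0.9, 1.2, -2.4, 0.2, -2.8]
  heel in bay 0.0137 -0.0011 0.0109
19 kin heel bay x 6.264075184745318 z 15.23211440790594
20 kin heel bay x 7.419779928106912 z 14.53046686165223
21 kin heel bay x 8.587554090191254 z 13.849096008620961
22 kin heel bay x 9.767041955676095 z 13.188209400974564
```

```bash
python3 - <<'E'
from h import *
Bs=np.array([.4353,.2222]);y=np.radians(2.63)
for z in (.009,.011,.013):
  for uv in ((278.3,218.3),):
    d=unproj('side',*uv,z=z)[:2]-Bs; print(z,'hnb bay(side frame)',(d@[np.cos(y),np.sin(y)]).round(4),(d@[-np.sin(y),np.cos(y)]).round(4))
  for uv in ((267.8,189.2),(277.2,214.2)):
    d=unproj('side',*uv,z=z+.013)[:2]-Bs; print(z,'  top heel edge',(d@[np.cos(y),np.sin(y)]).round(4),(d@[-np.sin(y),np.cos(y)]).round(4))
E
```

```text
0.009 hnb bay(side frame) 0.019 -0.0563
0.009   top heel edge 0.0111 0.0636
0.009   top heel edge 0.0165 -0.0601
0.011 hnb bay(side frame) 0.0185 -0.0597
0.011   top heel edge 0.0107 0.0598
0.011   top heel edge 0.0161 -0.0635
0.013 hnb bay(side frame) 0.0181 -0.0631
0.013   top heel edge 0.0103 0.0559
0.013   top heel edge 0.0157 -0.0669
```

The tilt is 21.5° and holding. Heel estimates: x about 14.5 mm in front of the rail (wrist fit 13.5, side 18, contact kinematics 15), about 7-8 mm above the mat, y about -1 mm. I'll move 7 mm closer and lower it partway.

>>> play_rows --increments '[{"dx":0,"dy":-2,"dz":-0.5,"twist":0,"jaw":30},{"dx":0,"dy":-5,"dz":-1,"twist":0,"jaw":30},{"dx":1,"dy":-7,"dz":-1.5,"twist":0,"jaw":30},{"dx":3,"dy":-7,"dz":-1.5,"twist":0,"jaw":30},{"dx":3,"dy":-7,"dz":-1.5,"twist":0,"jaw":30}]'

```text
time: 11.7
eef_pos: [0.4776, 0.2301, 0.059]
tool_rot: [[-0.001, 0.999, 0.047], [-0.0, 0.047, -0.999], [-1.0, -0.001, 0.0]]
contact_force: [-0.6, 0.1, -6.2]
gripper_width: 0.0392
```

```bash
python3 look.py 14; python3 - <<'E'
from h import *
crop("pics/side14.png","pics/cd14.png",250,180,50,55,12)
crop("pics/scene14.png","pics/ce14.png",420,225,130,70,6)
E
```

```text
{'time': 11.7, 'eef_pos': [0.4776, 0.2301, 0.059], 'tool_rot': [[-0.0009, 0.9989, 0.0474], [-0.0003, 0.0474, -0.9989], [-1.0, -0.0009, 0.0003]], 'contact_force': [-0.6053, 0.0833, -6.1853], 'wrist_torque': [-0.0132, 0.3442, -0.0023], 'gripper_width': 0.0392}
tcp in bay 0.0401 0.0013 tool yaw 2.72
```

View pics/cd14.png

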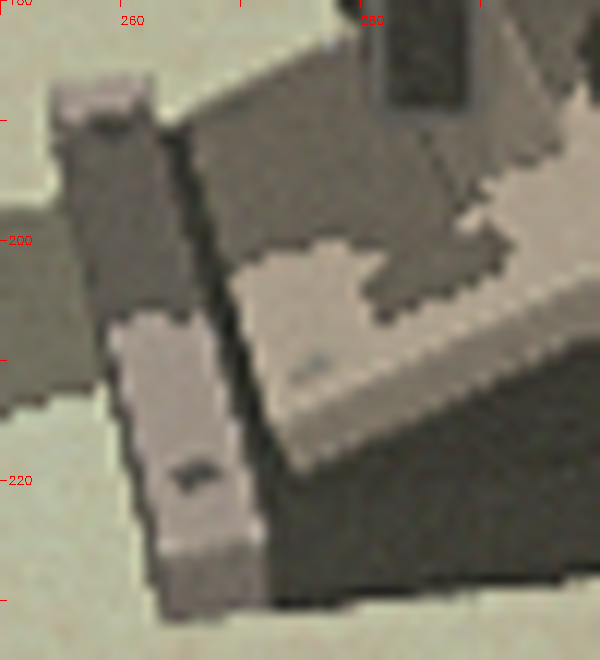

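View pics/ce14.png

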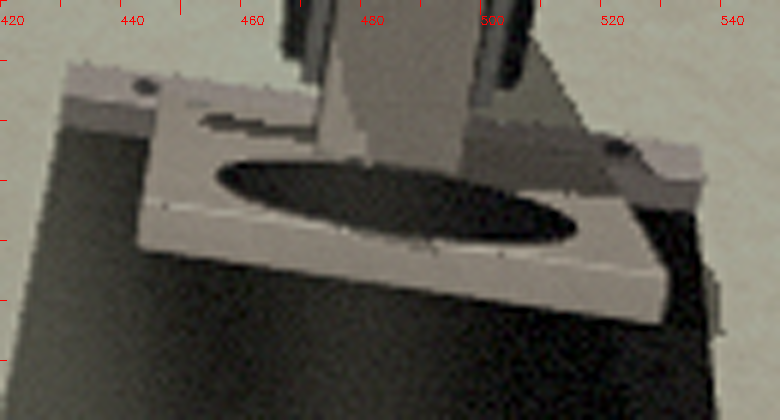

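The gap between rail and heel looks even and parallel along its length: about 3-4 mm at the upper heel edge, so about 8 mm at the bottom edge. I'll lower gently to touch.

>>> play_rows --increments '[{"dx":1,"dy":-1,"dz":0,"twist":0,"jaw":30},{"dx":2,"dy":-1,"dz":0,"twist":0,"jaw":30},{"dx":3,"dy":-1,"dz":0,"twist":0,"jaw":30},{"dx":3,"dy":-1,"dz":0,"twist":0,"jaw":30}]'

```text
time: 12.18
eef_pos: [0.4772, 0.2299, 0.0562]
tool_rot: [[-0.0, 0.999, 0.047], [-0.0, 0.047, -0.999], [-1.0, -0.0, 0.0]]
contact_force: [-0.3, -0.6, -7.7]
gripper_width: 0.0391
```

>>> play_rows --increments '[{"dx":0.5,"dy":0,"dz":0,"twist":0,"jaw":30},{"dx":1,"dy":0,"dz":0,"twist":0,"jaw":30},{"dx":1.5,"dy":0,"dz":0,"twist":0,"jaw":30},{"dx":1.5,"dy":0,"dz":0,"twist":0,"jaw":30}]'

```text
time: 12.52
eef_pos: [0.4773, 0.23, 0.0549]
tool_rot: [[-0.0, 0.999, 0.047], [-0.0, 0.047, -0.999], [-1.0, -0.0, 0.0]]
contact_force: [0.1, -0.3, -7.5]
gripper_width: 0.0394
```

```bash
python3 look.py 15; python3 - <<'E'
from h import *
crop("pics/side15.png","pics/cd15.png",250,150,110,85,7)
E
```

```text
{'time': 12.5167, 'eef_pos': [0.4773, 0.23, 0.0549], 'tool_rot': [[-0.0002, 0.9989, 0.0468], [-0.0001, 0.0468, -0.9989], [-1.0, -0.0002, 0.0001]], 'contact_force': [0.0636, -0.3221, -7.537], 'wrist_torque': [-0.0214, 0.2615, 0.0053], 'gripper_width': 0.0394}
tcp in bay 0.0398 0.0013 tool yaw 2.69
```

View pics/cd15.png

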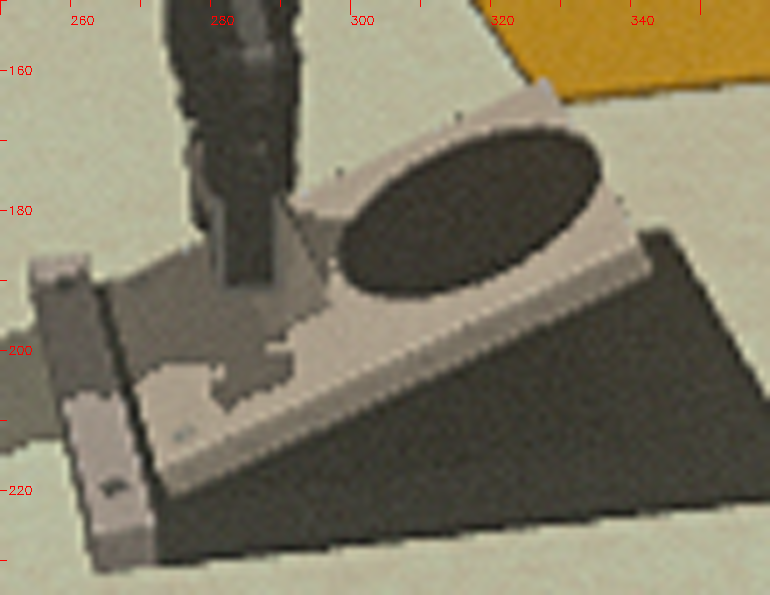

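Not touching yet (Fz is still the weight, -7.5 N). I'll keep lowering slowly.

>>> play_rows --increments '[{"dx":0.7,"dy":0,"dz":0,"twist":0,"jaw":30},{"dx":1.4,"dy":0,"dz":0,"twist":0,"jaw":30},{"dx":2,"dy":0,"dz":0,"twist":0,"jaw":30},{"dx":2,"dy":0,"dz":0,"twist":0,"jaw":30}]'

```text
time: 13.0
eef_pos: [0.4775, 0.23, 0.0531]
tool_rot: [[0.0, 0.999, 0.047], [0.0, 0.047, -0.999], [-1.0, 0.0, -0.0]]
contact_force: [0.3, -0.3, -5.7]
gripper_width: 0.0392
```

>>> play_rows --increments '[{"dx":0.5,"dy":0,"dz":0,"twist":0,"jaw":30},{"dx":1,"dy":0,"dz":0,"twist":0,"jaw":30},{"dx":1,"dy":0,"dz":0,"twist":0,"jaw":30}]'

```text
time: 13.25
eef_pos: [0.4778, 0.2301, 0.0528]
tool_rot: [[0.0, 0.999, 0.047], [0.0, 0.047, -0.999], [-1.0, 0.0, -0.0]]
contact_force: [-1.6, -1.0, 1.1]
gripper_width: 0.0392
```

The heel is resting on the mat: Fz went from -7.5 to +1.1 N. I'll check the pose before pivoting.

```bash
python3 look.py 16; python3 - <<'E'
from h import *
crop("pics/side16.png","pics/cd16.png",250,150,110,85,7)
E
```

```text
{'time': 13.25, 'eef_pos': [0.4778, 0.2301, 0.0528], 'tool_rot': [[0.0002, 0.9989, 0.0467], [0.0003, 0.0467, -0.9989], [-1.0, 0.0002, -0.0003]], 'contact_force': [-1.6198, -1.0106, 1.0837], 'wrist_torque': [-0.1754, 0.8965, 0.0892], 'gripper_width': 0.0392}
tcp in bay 0.0403 0.0013 tool yaw 2.67
```

View pics/cd16.png

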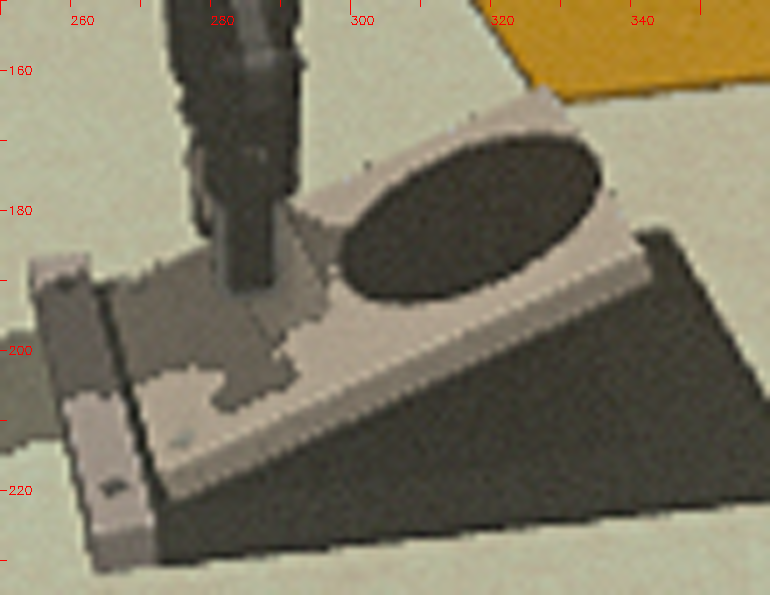

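View pics/wrist16.png

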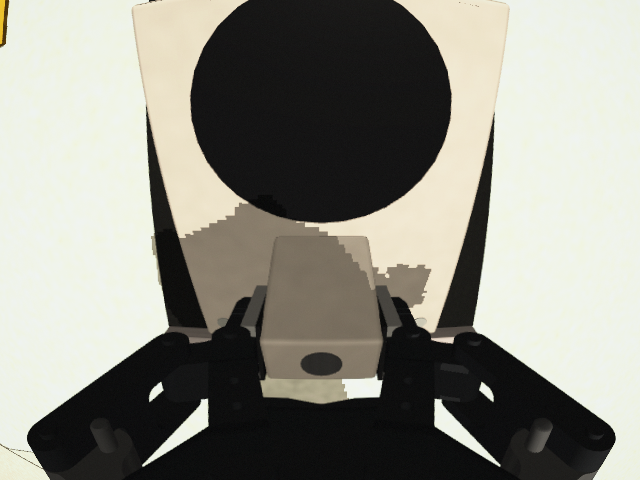

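```bash
python3 - <<'E'
from h import *
Bs=np.array([.4353,.2222]);y=np.radians(2.63)
for uv,z in (((274.6,221.9),.004),((273,217.5),.017),((265.6,191),.017),((262.5,186.7),.016),((272,224.2),.016)):
    d=unproj('side',*uv,z=z)[:2]-Bs; print(uv,(d@[np.cos(y),np.sin(y)]).round(4),(d@[-np.sin(y),np.cos(y)]).round(4))
E
```

```text
(274.6, 221.9) 0.0096 -0.0619
(273, 217.5) 0.0063 -0.064
(265.6, 191) 0.0057 0.065
(262.5, 186.7) 0.0011 0.0912
(272, 224.2) 0.0006 -0.0903
```

The heel edge is about 8 mm in front of the rail (side 9, wrist about 6), centred and parallel. Now the controlled pivot, first third.

>>> play_rows --increments '[{"dx":1.2,"dy":1,"dz":0,"twist":0,"jaw":30},{"dx":2.2,"dy":2.2,"dz":0,"twist":0,"jaw":30},{"dx":3.2,"dy":3.4,"dz":0,"twist":0,"jaw":30},{"dx":4.2,"dy":4.6,"dz":0,"twist":0,"jaw":30},{"dx":4.8,"dy":5.5,"dz":0,"twist":0,"jaw":30}]'

```text
time: 13.82
eef_pos: [0.4857, 0.2304, 0.0485]
tool_rot: [[0.005, 0.999, 0.047], [0.001, 0.047, -0.999], [-1.0, 0.005, -0.001]]
contact_force: [1.2, -2.6, 4.8]
gripper_width: 0.0394
```

```bash
python3 look.py 17; python3 - <<'E'
from h import *
crop("pics/side17.png","pics/cd17.png",250,150,110,85,7)
E
```

```text
{'time': 13.8167, 'eef_pos': [0.4857, 0.2304, 0.0485], 'tool_rot': [[0.0047, 0.9989, 0.0466], [0.0011, 0.0466, -0.9989], [-1.0, 0.0047, -0.0009]], 'contact_force': [1.2176, -2.5814, 4.7565], 'wrist_torque': [-0.513, 0.3904, 0.1918], 'gripper_width': 0.0394}
tcp in bay 0.0482 0.0012 tool yaw 2.67
```

View pics/cd17.png

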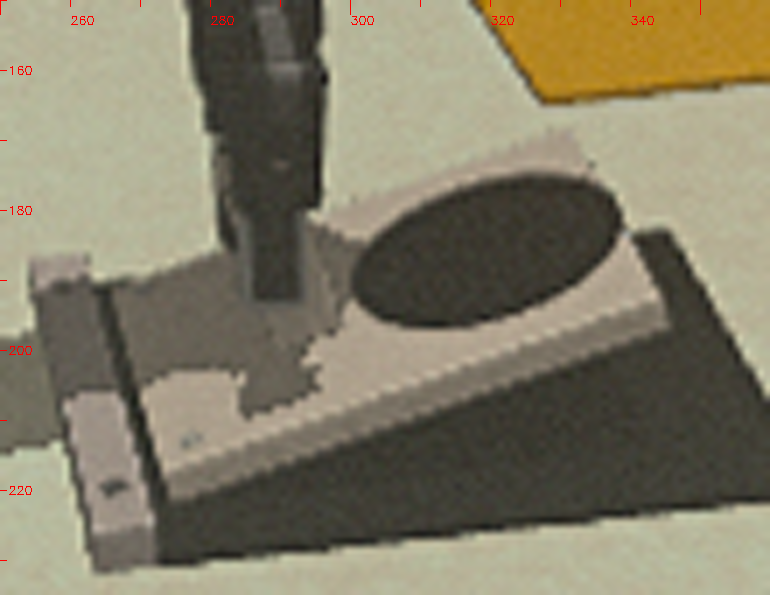

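It's pivoting cleanly: tilt is about 16°, heel unchanged at pixel (274,222). Continuing.

>>> play_rows --increments '[{"dx":1,"dy":1.4,"dz":0,"twist":0,"jaw":30},{"dx":2,"dy":2.8,"dz":0,"twist":0,"jaw":30},{"dx":3.1,"dy":4.2,"dz":0,"twist":0,"jaw":30},{"dx":4.2,"dy":5.6,"dz":0,"twist":0,"jaw":30},{"dx":5.3,"dy":7,"dz":0,"twist":0,"jaw":30}]'

```text
time: 14.38
eef_pos: [0.4929, 0.2307, 0.0433]
tool_rot: [[0.005, 0.999, 0.046], [0.001, 0.046, -0.999], [-1.0, 0.005, -0.001]]
contact_force: [0.3, -2.8, 6.6]
gripper_width: 0.0397
```

```bash
python3 look.py 18; python3 - <<'E'
from h import *
crop("pics/side18.png","pics/cd18.png",250,150,110,85,7)
E
```

```text
{'time': 14.3833, 'eef_pos': [0.4929, 0.2307, 0.0433], 'tool_rot': [[0.0053, 0.9989, 0.0465], [0.0013, 0.0465, -0.9989], [-1.0, 0.0053, -0.001]], 'contact_force': [0.3126, -2.8441, 6.5626], 'wrist_torque': [-0.6108, 0.3348, 0.1648], 'gripper_width': 0.0397}
tcp in bay 0.0554 0.0012 tool yaw 2.66
```

View pics/cd18.png

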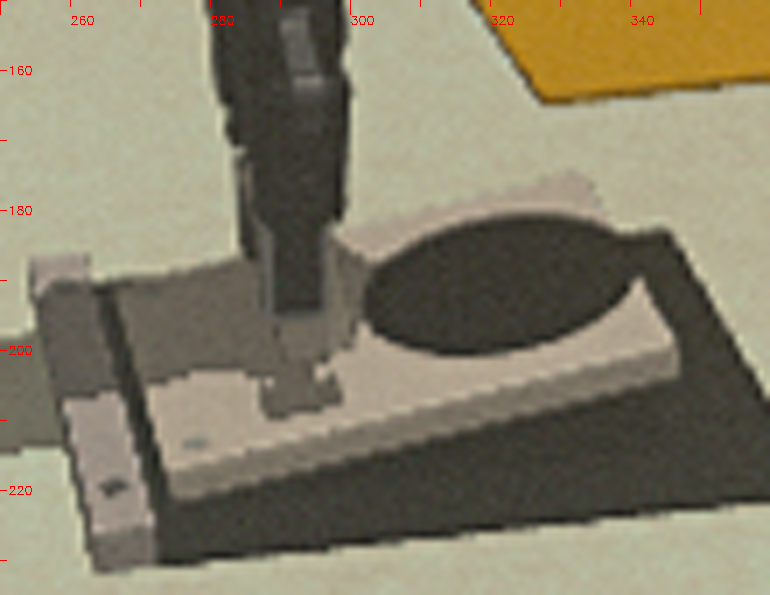

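>>> play_rows --increments '[{"dx":1.1,"dy":1.1,"dz":0,"twist":0,"jaw":30},{"dx":2.2,"dy":2.2,"dz":0,"twist":0,"jaw":30},{"dx":3.3,"dy":3.3,"dz":0,"twist":0,"jaw":30},{"dx":4.4,"dy":4.4,"dz":0,"twist":0,"jaw":30},{"dx":5.3,"dy":5.3,"dz":0,"twist":0,"jaw":30}]'

```text
time: 14.95
eef_pos: [0.4988, 0.231, 0.0381]
tool_rot: [[0.007, 0.999, 0.046], [0.002, 0.046, -0.999], [-1.0, 0.007, -0.001]]
contact_force: [3.4, -2.3, 4.6]
gripper_width: 0.0395
```

```bash
python3 look.py 19; python3 - <<'E'
from h import *
crop("pics/side19.png","pics/cd19.png",250,150,110,85,7)
E
```

```text
{'time': 14.95, 'eef_pos': [0.4988, 0.231, 0.0381], 'tool_rot': [[0.0065, 0.9989, 0.0463], [0.0016, 0.0463, -0.9989], [-1.0, 0.0066, -0.0013]], 'contact_force': [3.4238, -2.3058, 4.6251], 'wrist_torque': [-0.4988, -0.1222, 0.1281], 'gripper_width': 0.0395}
tcp in bay 0.0614 0.0013 tool yaw 2.65
```

View pics/cd19.png

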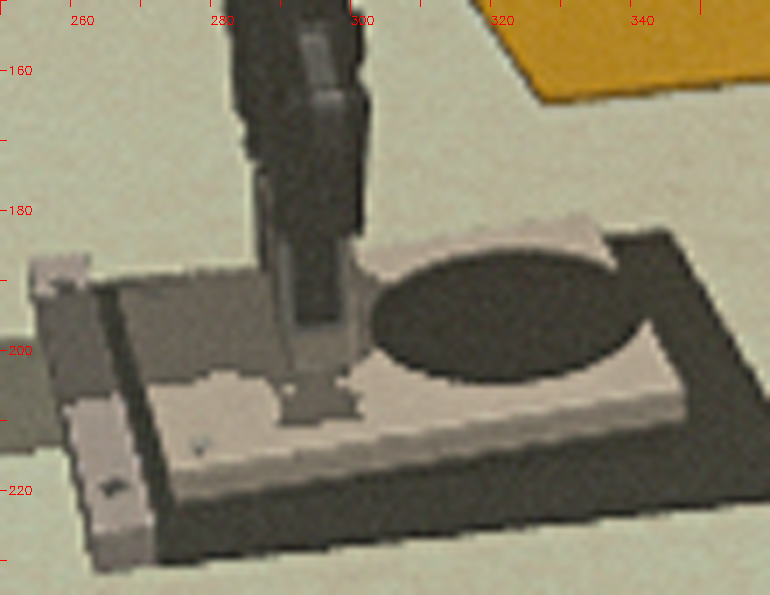

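About 2-3° remain. Final bit.

>>> play_rows --increments '[{"dx":0.8,"dy":0.5,"dz":0,"twist":0,"jaw":30},{"dx":1.6,"dy":1,"dz":0,"twist":0,"jaw":30},{"dx":2.4,"dy":1.5,"dz":0,"twist":0,"jaw":30},{"dx":3,"dy":2,"dz":0,"twist":0,"jaw":30},{"dx":3,"dy":2,"dz":0,"twist":0,"jaw":30}]'

```text
time: 15.52
eef_pos: [0.5014, 0.2311, 0.0355]
tool_rot: [[0.008, 0.999, 0.046], [0.002, 0.046, -0.999], [-1.0, 0.008, -0.001]]
contact_force: [5.0, -1.7, 6.4]
gripper_width: 0.0395
```

```bash
python3 look.py 20; python3 - <<'E'
from h import *
crop("pics/side20.png","pics/cd20.png",250,150,110,85,7)
E
```

```text
{'time': 15.5167, 'eef_pos': [0.5014, 0.2311, 0.0355], 'tool_rot': [[0.0075, 0.9989, 0.0463], [0.0018, 0.0463, -0.9989], [-1.0, 0.0076, -0.0015]], 'contact_force': [5.0299, -1.7318, 6.44], 'wrist_torque': [-0.7454, -0.342, 0.1498], 'gripper_width': 0.0395}
tcp in bay 0.0639 0.0013 tool yaw 2.65
```

View pics/cd20.png

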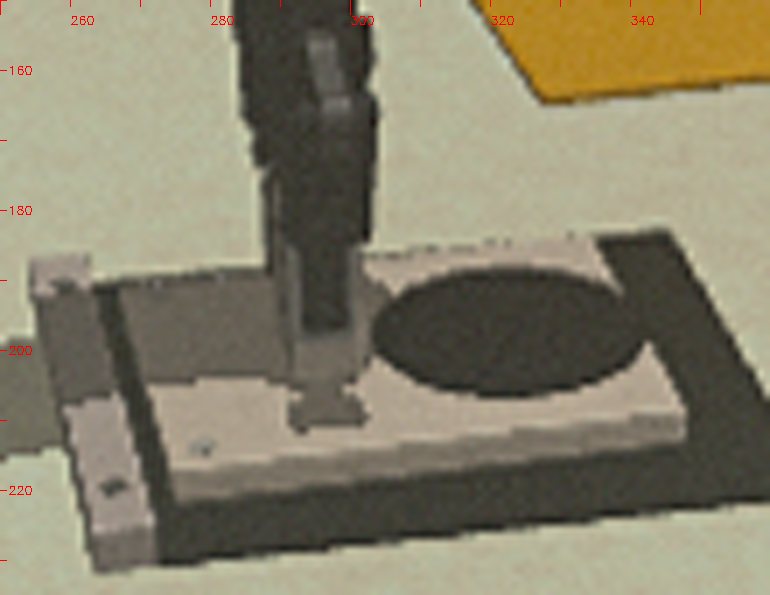

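>>> play_rows --increments '[{"dx":0.7,"dy":0.3,"dz":0,"twist":0,"jaw":30},{"dx":1.4,"dy":0.6,"dz":0,"twist":0,"jaw":30},{"dx":2,"dy":0.8,"dz":0,"twist":0,"jaw":30},{"dx":2,"dy":0.8,"dz":0,"twist":0,"jaw":30}]'

```text
time: 16.0
eef_pos: [0.5023, 0.2312, 0.0344]
tool_rot: [[0.007, 0.999, 0.046], [0.002, 0.046, -0.999], [-1.0, 0.008, -0.002]]
contact_force: [3.2, -3.7, 12.0]
gripper_width: 0.0392
```

```bash
python3 look.py 21; python3 - <<'E'
from h import *
crop("pics/side21.png","pics/cd21.png",250,150,110,85,7)
E
```

```text
{'time': 16.0, 'eef_pos': [0.5023, 0.2312, 0.0344], 'tool_rot': [[0.0074, 0.9989, 0.0463], [0.0019, 0.0463, -0.9989], [-1.0, 0.0075, -0.0015]], 'contact_force': [3.1971, -3.6705, 12.0435], 'wrist_torque': [-0.9463, -0.0756, 0.1968], 'gripper_width': 0.0392}
tcp in bay 0.0648 0.0013 tool yaw 2.65
```

View pics/cd21.png

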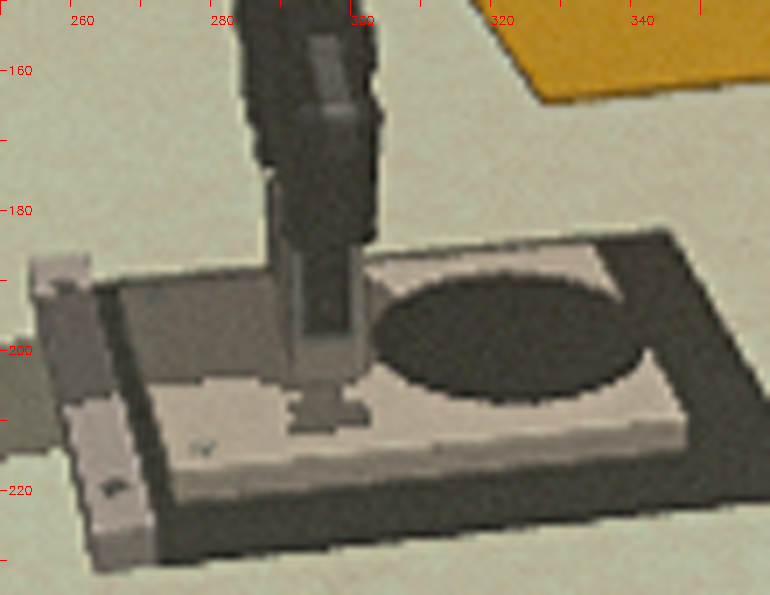

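>>> play_rows --increments '[{"dx":0.6,"dy":0.2,"dz":0,"twist":0,"jaw":30},{"dx":1.2,"dy":0.4,"dz":0,"twist":0,"jaw":30},{"dx":1.8,"dy":0.4,"dz":0,"twist":0,"jaw":30},{"dx":1.8,"dy":0.4,"dz":0,"twist":0,"jaw":30}]'

```text
time: 16.48
eef_pos: [0.5023, 0.2312, 0.0344]
tool_rot: [[0.006, 0.999, 0.046], [0.002, 0.046, -0.999], [-1.0, 0.006, -0.001]]
contact_force: [-2.7, -5.8, 25.4]
gripper_width: 0.0393
```

```bash
python3 look.py 22; python3 - <<'E'
from h import *
crop("pics/side22.png","pics/cd22.png",250,150,110,85,7)
crop("pics/scene22.png","pics/ce22.png",405,215,145,130,5)
E
```

```text
{'time': 16.4833, 'eef_pos': [0.5023, 0.2312, 0.0344], 'tool_rot': [[0.0059, 0.9989, 0.0463], [0.0017, 0.0463, -0.9989], [-1.0, 0.006, -0.0015]], 'contact_force': [-2.7136, -5.7632, 25.3684], 'wrist_torque': [-1.2554, 0.7984, 0.2675], 'gripper_width': 0.0393}
tcp in bay 0.0648 0.0013 tool yaw 2.65
```

View pics/cd22.png

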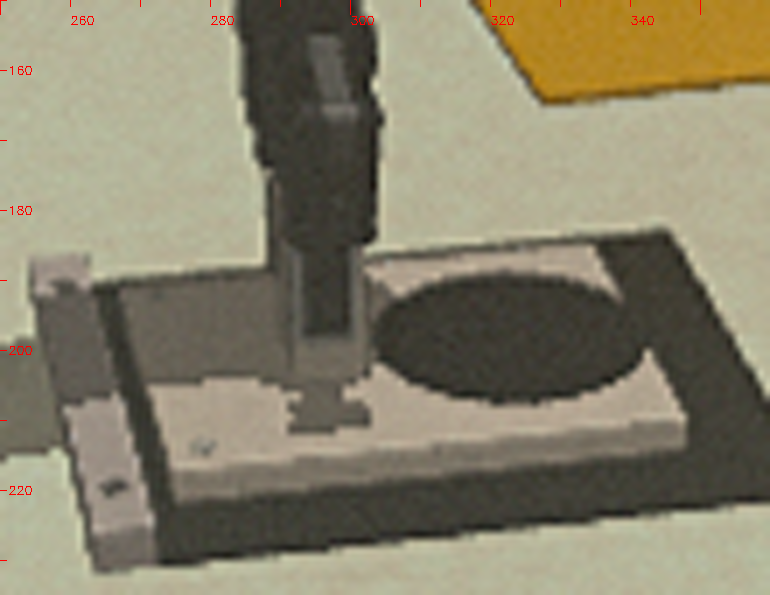

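View pics/ce22.png

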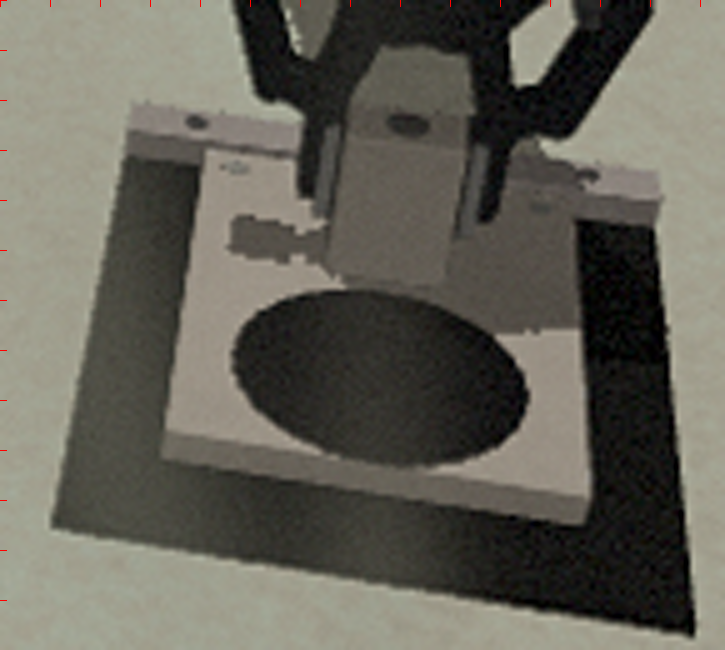

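```bash
cat > f22.py <<'E'
import fit
from fit import *
import sys
S,D='scene','side'
t=.018;b=.004
q={S:[((-.085,-.065,t),(445.6,245)),((.085,-.065,t),(438.4,301.4)),((.085,.065,t),(523,314.4)),((.085,-.065,b),(437.6,306.6)),((.085,.065,b),(522.2,319.8)),((-.085,.065,t),(520.4,258))],
D:[((-.085,-.065,t),(274.6,217.1)),((-.085,-.065,b),(275,221.9)),((.085,-.065,t),(347.6,210)),((.085,-.065,b),(347.6,214)),((.085,.065,t),(335.3,185)),((-.085,.065,t),(267.1,191.4))]}
BB={S:(.4385,.2303,.0504),D:(.4353,.2222,.046)}
for n in (S,D):
    x,r=fit2d([(n,L,uv) for L,uv in q[n]],(.53,.23,.04))
    h=x[:2]-.085*np.array([np.cos(x[2]),np.sin(x[2])]); B=BB[n]; d=h-np.array(B[:2]); c,s=np.cos(B[2]),np.sin(B[2])
    print(n,x.round(4),'heel in bay mm',(1e3*np.array([d@[c,s],d@[-s,c]])).round(1),'yaw rel',np.degrees(x[2]-B[2]).round(2),r.round(1).tolist())
E
python3 f22.py
```

```text
scene [0.5321 0.235  0.0433] heel in bay mm [8.7 0.5] yaw rel -0.41 [1.3, -1.4, 0.3, 1.3, -1.4, -1.1, -4.1, 0.9, -5.8, 0.2, 9.7, 0.0]
side [0.5289 0.2263 0.0483] heel in bay mm [ 8.7 -0.4] yaw rel 0.13 [1.0, 0.8, 1.5, 3.4, -2.5, -1.0, -0.6, 4.9, 0.2, -3.8, 0.4, -4.3]
```

It's flat: the height stopped changing while the force rose. Both cameras put the heel 8.7 mm from the rail, ±0.5 mm off centre, and parallel within 0.4°. I'll relieve the press, then open.

>>> play_rows --increments '[{"dx":-1,"dy":0,"dz":0,"twist":0,"jaw":30},{"dx":-2,"dy":0,"dz":0,"twist":0,"jaw":30},{"dx":-3,"dy":0,"dz":0,"twist":0,"jaw":30},{"dx":-3,"dy":0,"dz":0,"twist":0,"jaw":30}]'

```text
time: 16.97
eef_pos: [0.502, 0.2312, 0.0344]
tool_rot: [[0.007, 0.999, 0.046], [0.002, 0.046, -0.999], [-1.0, 0.007, -0.002]]
contact_force: [4.2, -2.2, 5.6]
gripper_width: 0.0394
```

>>> play_rows --increments '[{"dx":0,"dy":0,"dz":0,"twist":0,"jaw":41},{"dx":0,"dy":0,"dz":0,"twist":0,"jaw":44},{"dx":0,"dy":0,"dz":0,"twist":0,"jaw":50},{"dx":0,"dy":0,"dz":0,"twist":0,"jaw":60},{"dx":0,"dy":0,"dz":0,"twist":0,"jaw":70}]'

```text
time: 17.38
eef_pos: [0.4973, 0.2315, 0.0322]
tool_rot: [[-0.001, 0.999, 0.048], [-0.0, 0.048, -0.999], [-1.0, -0.001, -0.0]]
contact_force: [1.0, -0.0, 0.3]
gripper_width: 0.0695
```

>>> play_rows --increments '[{"dx":0,"dy":0,"dz":0,"twist":0,"jaw":74},{"dx":0,"dy":0,"dz":0,"twist":0,"jaw":74},{"dx":0,"dy":0,"dz":0,"twist":0,"jaw":74}]'

```text
time: 17.63
eef_pos: [0.4982, 0.2311, 0.0327]
tool_rot: [[-0.0, 0.999, 0.047], [0.0, 0.047, -0.999], [-1.0, -0.0, -0.0]]
contact_force: [0.1, 0.1, -0.0]
gripper_width: 0.0738
```

```bash
python3 look.py 23
```

```text
{'time': 17.6333, 'eef_pos': [0.4982, 0.2311, 0.0327], 'tool_rot': [[-0.0002, 0.9989, 0.0469], [0.0001, 0.0469, -0.9989], [-1.0, -0.0002, -0.0001]], 'contact_force': [0.0532, 0.115, -0.0408], 'wrist_torque': [-0.0334, -0.0168, -0.009], 'gripper_width': 0.0738}
tcp in bay 0.0608 0.0014 tool yaw 2.69
```

View pics/wrist23.png

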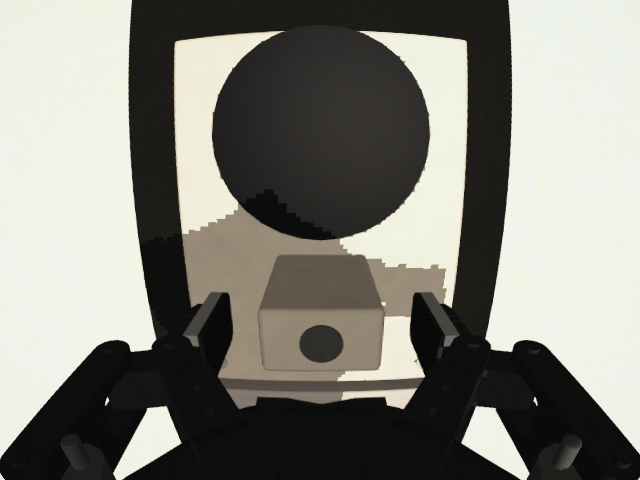

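View pics/cc23.png

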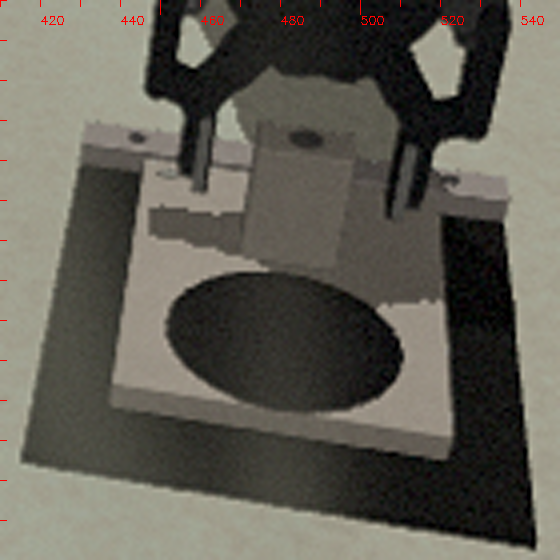

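Released, with zero force; the mat margins look even in the wrist view. Retracting straight up.

>>> play_rows --increments '[{"dx":-12,"dy":0,"dz":0,"twist":0,"jaw":74},{"dx":-35,"dy":0,"dz":0,"twist":0,"jaw":74},{"dx":-65,"dy":0,"dz":0,"twist":0,"jaw":74},{"dx":-100,"dy":0,"dz":0,"twist":0,"jaw":74},{"dx":-130,"dy":0,"dz":0,"twist":0,"jaw":74}]'

```text
time: 18.2
eef_pos: [0.4986, 0.2309, 0.1655]
tool_rot: [[0.001, 0.999, 0.046], [0.001, 0.046, -0.999], [-1.0, 0.001, -0.001]]
contact_force: [0.5, 0.1, 0.4]
gripper_width: 0.074
```

>>> play_rows --increments '[{"dx":-20,"dy":0,"dz":0,"twist":0,"jaw":74},{"dx":-20,"dy":0,"dz":0,"twist":0,"jaw":74},{"dx":-20,"dy":0,"dz":0,"twist":0,"jaw":74}]'

```text
time: 18.45
eef_pos: [0.4996, 0.2316, 0.1854]
tool_rot: [[0.004, 0.999, 0.047], [0.003, 0.047, -0.999], [-1.0, 0.004, -0.003]]
contact_force: [0.4, 0.9, -0.1]
gripper_width: 0.0743
```

```bash
python3 look.py 24; python3 - <<'E'
from h import *
crop("pics/side24.png","pics/cd24.png",250,170,125,65,6)
crop("pics/scene24.png","pics/ce24.png",405,215,145,130,5)
E
```

```text
{'time': 18.45, 'eef_pos': [0.4996, 0.2316, 0.1854], 'tool_rot': [[0.0041, 0.9989, 0.0466], [0.0027, 0.0466, -0.9989], [-1.0, 0.0042, -0.0025]], 'contact_force': [0.3678, 0.9472, -0.0624], 'wrist_torque': [-0.0003, -0.0159, -0.0311], 'gripper_width': 0.0743}
tcp in bay 0.0622 0.0018 tool yaw 2.67
```

View pics/cd24.png

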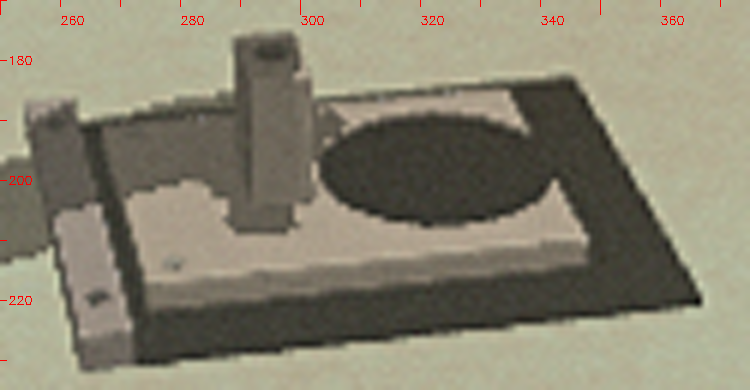

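View pics/wrist24.png

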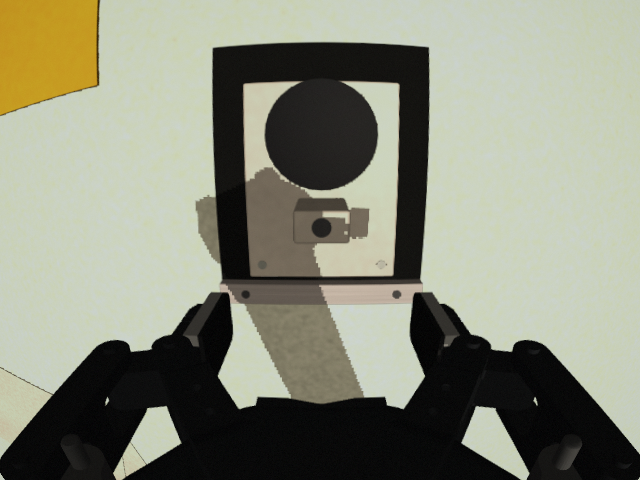

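View pics/scene24.png

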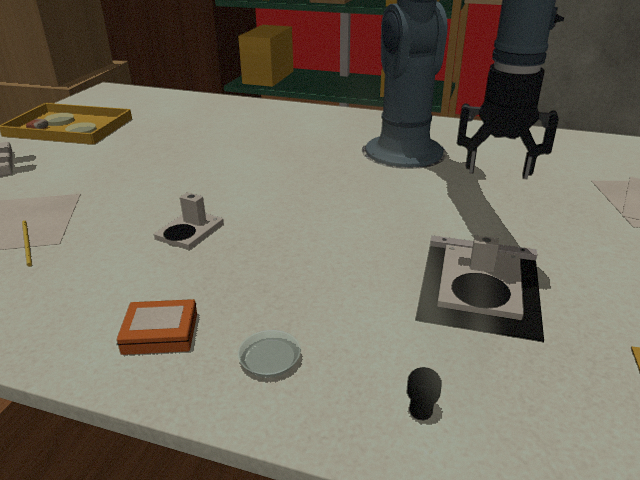

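The wrist view shows the base flat, centred and parallel, with a narrow gap to the rail at rows 276-281. One last measurement of that gap, then hand in.

```bash
python3 - <<'E'
from h import *
crop("pics/wrist24.png","pics/cf24.png",205,255,230,55,3)
E
```

```text
(no output)
```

View pics/cf24.png

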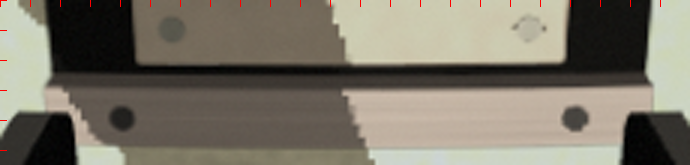

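```bash
python3 - <<'E'
from wf import *
f="pics/wcal24.npz"
y=np.radians(2.7); ex=np.array([np.cos(y),np.sin(y)]); ey=np.array([-ex[1],ex[0]])
for u in (255,390):
    a=wu(u,276.5,.018,f)[:2]; b=wu(u,283.7,.016,f)[:2]; print('gap mm',((a-b)@ex*1e3).round(1))
h=[wu(u,276,.018,f)[:2] for u in (250,394)]; r=[wu(u,283.7,.016,f)[:2] for u in (219.5,422)]
print('mid offset',((np.mean(h,0)-np.mean(r,0))@ey*1e3).round(1),'widths',np.linalg.norm(h[0]-h[1]),np.linalg.norm(r[0]-r[1]))
E
python3 -c "
from plant import *
print(sign_off())"
```

```text
gap mm 7.9
gap mm 7.9
mid offset -1.2 widths 0.13045091827328906 0.18852500951834972
the job is handed in; nothing more can be done
None
```

The larger base is lying flat on the black mat with its heel just in front of the stop rail. I handed the job in at about 18.5 s of robot time; no verdict is reported.

**How it was done:**
- **Tilt:** The tool can only point straight down. I gripped the post across its sides, pushed the heel against the rail's face while it hovered above the mat, and let the post pivot in the grip to about 21.5°.
- **Heel first:** I backed off and lowered the base until the heel edge rested on the mat.
- **Pivot down:** I moved the gripper along an arc until the base lay flat. Its height stopped changing while the press rose to about 25 N. I then eased the press, opened the fingers and rose clear.

**Last checks:**
- **Gap to the rail:** The wrist camera read 7.9 mm at both ends. The two fixed cameras read 8.7 mm just before release.
- **Centring and angle:** It is about 1 mm off the middle. It is parallel within about 0.4°; the scene camera's 0.4° came from a fit with one badly read corner, and the side camera gave 0.1°.
- **Robot clear:** The contact force was near zero, and the fingers were above everything.
- **Smaller base:** It looks unmoved in the scene picture.

**What failed or disagreed:**
- **First tilt attempt:** It did nothing, because the base rose over the rail's top before the heel pressed on it, so I lowered it and tried again.
- **Fixed cameras:** They disagreed by about 8 mm in absolute sideways position, so I relied on the wrist camera and on positions measured relative to the mat.

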